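# Clamp a row of tube racks in the sample carrier

## Robot

A 6-joint arm with a two-finger parallel gripper is mounted at the origin on the work surface. World frame = base frame: x ahead of the robot, y to its left, z up, the work surface at z = 0. Lengths are in mm, angles in rad, forces in N, time in s.
With the tool pointing down it reaches from about 300 to 775 mm from the base axis. Payload 14.6 kg.
Tool frame: the origin (TCP) lies at the very end of the fingers, on their centre line; the grasp point (between the pads) lies 19 mm behind it; x points along the fingers, z is the direction in which the jaws open and shut, and the axes are right-handed (so a half turn about x gives the same grasp; the last joint's range is limited). The gripper opens to 94 mm and grips with 3 to 60 N. Pads are 16 mm wide; open, the fingers measure 119 mm over their backs; the gripper's body (75 mm by 177 mm) begins 78 mm behind the grasp point.
Start: joints at [-1.253, 0.3, 1.521, -0, 1.321, -0.067], TCP at [206.448, -509.773, 205.446] pointing down, gripper open.
Joint ranges: [-3.03, 3.03], [-0.79, 2.21], [0.23, 2.52], [-1.04, 4.18], [0, 3.07], [-2.55, 2.55]. Speed limits (rad/s): [2.22, 2.22, 2.57, 3.14, 3.14, 3.14].

## Interface

Orientations are given as [roll, pitch, yaw] about the fixed x, y, z axes, in that order (R = Rz(yaw) Ry(pitch) Rx(roll)).
In Python, from cell import manip gives the robot as it stands.
- The arm moves only by the shell command python3 -m jog 'ROWS' [FORCE]. ROWS is a JSON object of lists of equal length, an entry for each row: "grip": the opening, from -1 (shut) to 1 (fully open), so that 0 is half open; "offset": the shift along the world's x, y, z in m, a list of three; "rot": the turn, a rotation vector about the world's x, y, z in rad, a list of three. In form: {"grip": [grip, ...], "offset": [[x, y, z], ...], "rot": [[wx, wy, wz], ...]}. A call has exactly 5 rows; each row shifts and turns the pose as measured when the row begins; what a row does not reach is not made up. A row lasts 1/10 s, in which the tool goes at most 50 mm and 8.59 degrees, less where a joint would pass 70% of its speed; a pose out of reach is approached as far as the arm can. A call with a gripper value outside its range is refused whole. The fingers move at their own pace and stop on an object; FORCE is the grip in N (left out, the last holds). Time passes only in rows, so rows that do not move let the fingers close, or fill a call up. It gives the time, the measured TCP pose, the force and the opening at its end, in the units of the state.
- manip.read_state(): the state, without advancing time (a new reading comes with each control period).
- manip.camera(name): name is "scene" or "top" or "wrist"; returns a dict with "image" (400x640x3 uint8, red, green, blue), "range_z" (400x640 float32, mm along the optical axis (not along the pixel's ray), 0 where there is no reading), "fx", "fy", "cx", "cy" (pixels), "R" (3x3) and "t" (3): a world point X has camera coordinates R X + t; the wrist camera has in their place "T_tool_cam" (4x4, takes a point from camera to tool coordinates, whose origin is the TCP and whose axes are the tool frame's). Camera axes: x right, y down, z forward; pixel columns grow to the right and rows downward; lengths in mm; the calibration is good to about 2 mm. A picture is of the moment at which its call begins: read the wrist's pose just before it.
- manip.sign_off(): hands the job in, once; it reports no verdict.
The state is a dict: "clock": time; "joints": joint angles; "qd": joint speeds; "effort": joint torques, N m; "eef_pos": TCP position; "eef_rot": TCP orientation; "wrist_force": force on the tool from outside, world axes, zero at the start; "moment": the same for the moment, N m; "finger_gap": finger opening in mm.
Only numpy, scipy, OpenCV 4.12 (cv2) and the standard library are available. Lean on these libraries where they do the work, as an engineer would, in place of code of your own. Each camera call takes 0.05 s, during which the arm holds its last target. There are 200 camera calls.

## Task

Get the sample carrier ready for transport: first swing the clamp's cam lever fully open and slide the clamp carriage right back, then stand every tube rack strip that is on the bench upright crosswise in the channel and butt them flush against one another and the sprung end pad. With the lever still open, slide the carriage up until its nose just meets the last rack without pressing the pad in; then turn the cam lever only until it has taken up the slack and pushed the sprung pad in by about 4 mm, never past 8 mm, and let go. Leave the jar, the forceps and the stray stopper where they are.

Things in the scene. Friction and masses are not known exactly. Their poses are not given: they have to be found in the camera images.
- carrier: fixed grey carrier: base plate 130 mm wide (its x), 325 mm long (its y, -175 to +150 mm). End stop block at the -y end (front face y = -147 mm, 56 mm high), before it the sprung pad, face at y = -125 mm when relaxed. The racks stand from there towards +y, long side across the channel (along x). Origin at bench level, middle of the channel; z up
- channel (a point): on the channel floor (6 mm above the bench), above the carrier's origin, same axes. White side rails run along y: inner faces at x = -58 and +58 mm, tops 18 mm above the bench
- pad_face (a point): centre of the front face (looking to carrier +y) of the black sprung pad, 70 mm wide, 42 mm high; moves to carrier -y when pressed. A steel index strip on it lies over the end stop: its rear end is flush with the stop's back when relaxed and overhangs by as much as the pad is pressed in
- pad (a joint): how far the sprung pad is pressed in, m: 0 relaxed, 0.010 bottomed. Spring 800 N/m with 5 N preload (it starts to move at 5 N, 4 mm takes about 8 N)
- carriage (a joint): position of the clamp carriage, m: distance from the relaxed pad's face to the carriage's nose; 0 at the pad, 0.19 right back. It slides along the carrier's y with a friction of about 20 N and stays where it is left
- nose (a point): middle of the low front edge of the aluminium clamp carriage, facing the racks, 13.5 mm above the bench, axes as the carrier's. The carriage's shoe is 100 mm wide, reaches from the nose 70 mm to +y and is 20 mm high
- boss (a point): grip point (78 mm above the bench) on the square aluminium boss, 24 by 24 mm, 51 to 96 mm above the bench, fixed on the carriage over the lever's pivot, 16.5 mm behind the nose (to +y). Grip it from above across the carrier's x to slide the carriage
- lever (a joint): angle of the cam lever, rad: 0 fully open (arm points to carrier +y, away from the racks), grows counter-clockwise seen from above, at most 1.8; at 1.57 the arm points to carrier -x. Turns about the vertical axis through the boss, friction about 0.12 N m, stays where it is left
- cam (a point): on the lever's axis, level with the eccentric disc below the arm (disc radius 22 mm, 22 to 42 mm above the bench). The disc reaches 22 - 8*cos(0.5 + lever angle) mm from this axis towards the racks: 1.5 mm behind the nose when open, flush at 0.32, 4 mm beyond it at 0.84, 8 mm at 1.34, 10.8 mm at 1.8
- lever_handle (a point): grip point (78 mm above the bench) on the lever's upright round black handle, 16 mm diameter, 50 to 95 mm above the bench, 90 mm from the lever's axis; the arm below it is 16 mm wide, its top 50 mm above the bench
- rack0: white tube rack strip, one of up to four alike (None if absent): block 110 mm (x) by 36 mm (y), 50 mm high; two capped tubes at each end, caps to 71 mm, 46 mm from the middle; central grip tab 24 (x) by 14 mm (y), from 50 to 95 mm high, best gripped along x. 0.15 kg. Origin under its centre, z up; either way round will do
- rack1: white tube rack strip, one of up to four alike (None if absent): block 110 mm (x) by 36 mm (y), 50 mm high; two capped tubes at each end, caps to 71 mm, 46 mm from the middle; central grip tab 24 (x) by 14 mm (y), from 50 to 95 mm high, best gripped along x. 0.15 kg. Origin under its centre, z up; either way round will do
- rack2: white tube rack strip, one of up to four alike (None if absent): block 110 mm (x) by 36 mm (y), 50 mm high; two capped tubes at each end, caps to 71 mm, 46 mm from the middle; central grip tab 24 (x) by 14 mm (y), from 50 to 95 mm high, best gripped along x. 0.15 kg. Origin under its centre, z up; either way round will do
- rack3: white tube rack strip, one of up to four alike (None if absent): block 110 mm (x) by 36 mm (y), 50 mm high; two capped tubes at each end, caps to 71 mm, 46 mm from the middle; central grip tab 24 (x) by 14 mm (y), from 50 to 95 mm high, best gripped along x. 0.15 kg. Origin under its centre, z up; either way round will do
- jar: bystander: a closed specimen jar, 56 mm wide and 75 mm high, origin under its centre; leave alone
- forceps: bystander: steel forceps lying flat, 120 mm long (x), origin under the middle; leave alone
- stopper: bystander: a stray tan rubber stopper, 18 mm diameter, 14 mm high, origin under its centre; leave alone

How it is judged:
By the outcome, as a careful person would: the job done as asked, in the order asked, and still so for the second after the job is handed in, with the robot touching nothing.
Of rack0, rack1, rack2, rack3 only 2 to 4 are there at a start; the rules pass over those that are not, and their reading is None.
At some moment in a run one of rack0, rack1, rack2, rack3 may be knocked a few centimetres aside while the robot is not near it.
It also fails if it takes over 210 s, if anything falls off the work surface, if the arm or the gripper's body presses on something with over 40 N, if the wrist force passes 120 N, or if a joint passes its speed limit or range.

## Working session

There is one attempt and no reset: what is moved stays moved. The work goes in short steps, Python scripts to look and compute and a shell command to move; the robot and the scene stay as the last step left them, time stands still between calls to the robot, and variables do not carry over. Pictures are saved under pics/ and viewed, about 12 in all and at most 16, crops included, and the job is handed in when it is done.

```bash
ls; mkdir -p pics; python3 - <<'E'
from cell import manip
import cv2,numpy as np
print(manip.read_state())
for n in("top","scene"):
    c=manip.camera(n);np.savez(f"{n}.npz",**c)
    cv2.imwrite(f"pics/{n}0.png",c["image"][:,:,::-1]);print(n,c["fx"],c["fy"],c["cx"],c["cy"],c["R"],c["t"])
E
```

```text
pics
{'clock': 0.0, 'joints': array([-1.25260216e+00,  3.00467414e-01,  1.52160128e+00, -1.12205986e-06,
        1.32072143e+00, -6.65829457e-02]), 'qd': array([ 0.00019429, -0.00021179,  0.00041529,  0.00027067,  0.00058956,
        0.00118607]), 'effort': array([ 3.09053539e-04, -5.31800437e+01, -3.52737737e+01,  7.08331587e-02,
        2.43639486e-02, -6.82592986e-05]), 'eef_pos': array([ 206.36262594, -509.51877954,  204.87981664]), 'eef_rot': array([3.0759173 , 1.56959885, 1.88989837]), 'wrist_force': array([-1.00394253, -0.39644573, -0.4294782 ]), 'moment': array([0.00894086, 0.02744813, 0.00173858]), 'finger_gap': 94.11021410627953}
top 364.60446280630964 364.60446280630964 322.19628300322387 198.1284439931058 [[-1.92352625e-03 -9.99969722e-01  7.54028234e-03]
 [-9.84996007e-01  5.93411025e-04 -1.72576113e-01]
 [ 1.72566413e-01 -7.75910268e-03 -9.84967324e-01]] [ 19.2203283  592.2984196  871.10712733]
scene 444.6522185383568 444.6522185383568 312.9834082895269 196.1233256322613 [[ 0.32206629  0.94668883 -0.00731865]
 [ 0.79379787 -0.2742489  -0.54283743]
 [-0.51590527  0.16902011 -0.83980591]] [-208.21669275 -415.5426114  1722.9492258 ]
```

View pics/top0.png

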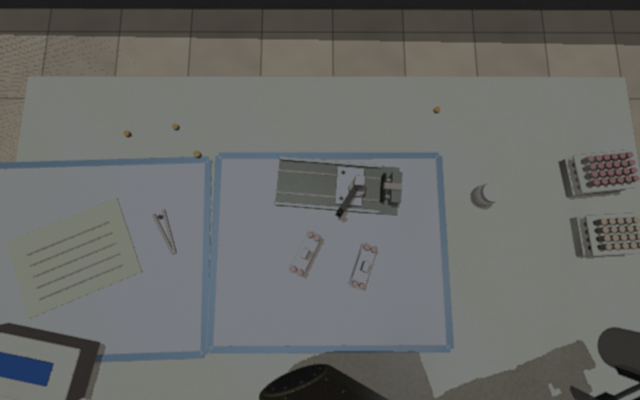

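View pics/scene0.png

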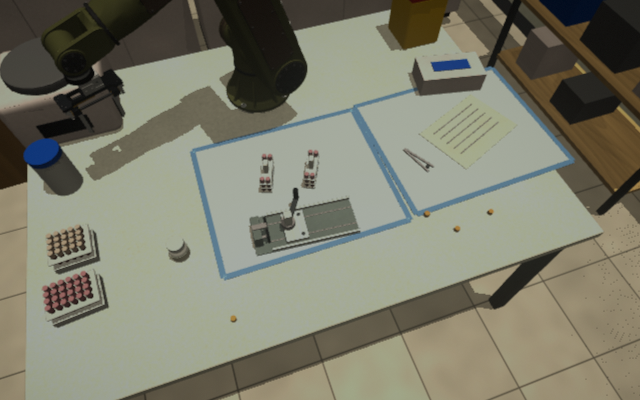

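Top view shows the carrier at about (276–402, 158–215), with the pad at its right end and the carriage beside it. The lever handle is near (342, 212) and partly closed. Two racks lie at (307, 254) and (364, 266), and the jar is at (484, 195). Next I'll zoom in and deproject.

```bash
cat > h.py <<'E'
import numpy as np,cv2
from cell import manip
from scipy.spatial.transform import Rotation as Ro
def world(c,T=None):
    "per-pixel world XYZ (HxWx3)"
    v,u=np.mgrid[:400,:640]; z=c["range_z"].astype(float)
    P=np.stack([(u-c["cx"])/c["fx"]*z,(v-c["cy"])/c["fy"]*z,z],-1)
    if T is not None: return P@T[:3,:3].T+T[:3,3]
    return (P-c["t"])@c["R"]
def wrist():
    s=manip.read_state(); c=manip.camera("wrist")
    T=np.eye(4);T[:3,:3]=Ro.from_euler("xyz",s["eef_rot"]).as_matrix();T[:3,3]=s["eef_pos"]
    return c,world(c,T@c["T_tool_cam"]),s
def rect(pts):
    (cx,cy),(w,h),a=cv2.minAreaRect(pts[:,:2].astype(np.float32))
    if w<h:w,h,a=h,w,a+90
    return np.round([cx,cy,w,h],1),np.round((a+90)%180-90,1)
E
python3 - <<'E'
from h import *
c=dict(np.load("top.npz"));W=world(c)
im=c["image"][:,:,::-1]
cv2.imwrite("pics/topz.png",cv2.convertScaleAbs(cv2.resize(im[148:298,262:422],None,fx=4,fy=4,interpolation=cv2.INTER_CUBIC),alpha=1.6))
z=W[...,2];xy=W[...,:2]
print("table z",np.median(z[300:340,230:330]))
roi=np.zeros_like(z,bool);roi[148:298,262:422]=1
for lo,hi in((4,10),(14,22),(35,54),(46,54),(54,62),(64,75),(76,110)):
    m=((z>lo)&(z<hi)&roi).astype(np.uint8)
    n,l,st,ce=cv2.connectedComponentsWithStats(m)
    for i in range(1,n):
        if st[i,4]>=8: print((lo,hi),st[i].tolist(),*rect(W[l==i]),W[l==i].mean(0).round(1))
E
```

```text
table z 1.5032949246209888
(4, 10) [275, 160, 80, 48, 2304] [639.9  41.7 210.7 115.6] 85.1 [641.8  57.7   6.6]
(4, 10) [349, 164, 51, 52, 986] [ 629.3 -127.5  135.2  127.6] -10.9 [ 620.8 -125.7    6.6]
(4, 10) [386, 189, 3, 6, 14] [ 618.  -154.6   13.9    5.6] 1.0 [ 618.2 -154.6    6.7]
(4, 10) [345, 228, 5, 5, 9] [515.7 -46.8  10.5  10.5] 89.9 [517.1 -48.    4.6]
(14, 22) [280, 157, 102, 11, 289] [695.9  -3.9 270.9   8.3] 84.9 [695.7  -3.9  18. ]
(14, 22) [335, 167, 29, 38, 426] [630.1 -52.  101.4  68.4] -6.8 [643.4 -43.7  20.2]
(14, 22) [349, 196, 14, 10, 66] [591.4 -69.   34.1  24.2] 89.5 [589.  -70.4  20.1]
(14, 22) [380, 197, 3, 6, 8] [ 593.9 -134.2   14.5    4.3] 17.8 [ 592.7 -134.4   18.4]
(14, 22) [275, 202, 64, 8, 178] [578.   59.4 165.4   7.6] 85.2 [578.   58.6  18.1]
(14, 22) [346, 208, 34, 6, 90] [565.7 -87.   86.6   7.4] 84.7 [565.6 -86.3  18.2]
(35, 54) [381, 173, 9, 28, 97] [ 622.4 -144.2   70.2   18.1] -5.0 [ 622.8 -139.1   47.9]
(35, 54) [391, 173, 2, 10, 16] [ 645.8 -159.8   24.6    0.8] -4.0 [ 647.4 -159.9   46.1]
(35, 54) [339, 181, 27, 31, 254] [595.4 -60.2  85.7
[... 1271 characters left out ...]
    12.3] 45.7 [ 462.9 -106.2   70.5]
(64, 75) [290, 266, 7, 7, 29] [416.9  88.8  12.9  12.5] 64.4 [416.8  88.8  71.8]
(64, 75) [297, 270, 6, 6, 31] [408.6  73.2  12.   11.8] -89.4 [408.7  73.1  71.2]
(64, 75) [352, 281, 7, 6, 31] [382.6 -59.1  13.2  12.6] 62.1 [382.6 -59.1  71. ]
(64, 75) [359, 283, 7, 7, 33] [376.8 -75.6  13.7  13.5] 46.5 [376.3 -76.1  70.5]
(76, 110) [354, 176, 11, 11, 112] [628.1 -71.3  23.9  23.3] -1.0 [627.1 -71.2  94.3]
(76, 110) [337, 208, 7, 8, 41] [552.4 -23.8  14.3  13.9] -27.2 [551.9 -23.7  93.1]
(76, 110) [300, 248, 10, 11, 63] [453.5  60.6  22.9  13.2] -26.5 [453.6  60.3  94.5]
(76, 110) [361, 261, 10, 12, 69] [422.4 -82.9  23.4  13.6] -19.4 [422.6 -82.2  93.8]
```

View pics/topz.png

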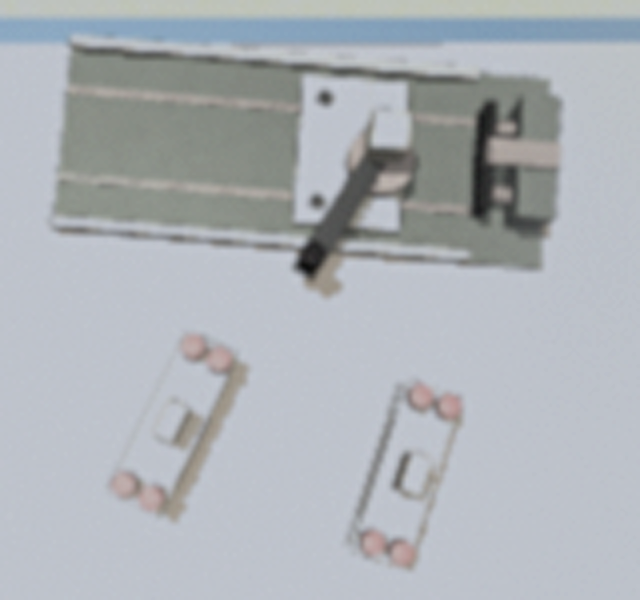

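Zoomed view: two racks, with tab centres at (453.5, 60.5) and (422.4, −83). The boss is at (628, −71) and the lever handle at (552, −24), which puts the lever at about 1.1 rad. Carrier yaw is about −5°. Next I'll check the tool axes and go to the lever.

```bash
python3 - <<'E'
from h import *
s=manip.read_state();R=Ro.from_euler("xyz",s["eef_rot"]).as_matrix()
print(R.round(3)); print("jaw angle deg",np.degrees(np.arctan2(R[1,2],R[0,2])))
c=dict(np.load("top.npz"));print("cam",-c["R"].T@c["t"])
print(manip.camera("wrist")["T_tool_cam"].round(3))
E
```

```text
[[-0.     0.927  0.375]
 [ 0.001  0.375 -0.927]
 [-1.     0.    -0.001]]
jaw angle deg -67.95228332668266
cam [433.12471612  25.62727958 960.08368854]
[[  -0.      -0.277    0.961 -178.114]
 [   0.      -0.961   -0.277   80.96 ]
 [   1.       0.       0.       0.609]
 [   0.       0.       0.       1.   ]]
```

```bash
python3 -m jog '{"grip":[0,0,0,0,0],"offset":[[0.029,0.04,0],[0.029,0.04,0],[0.029,0.04,0],[0.029,0.04,0],[0.029,0.04,0]],"rot":[[0,0,0.11],[0,0,0.11],[0,0,0.11],[0,0,0.11],[0,0,0.11]]}' 
python3 -m jog '{"grip":[0,0,0,0,0],"offset":[[0.029,0.04,0],[0.029,0.04,0],[0.029,0.04,0],[0.029,0.04,0],[0.029,0.04,0]],"rot":[[0,0,0.11],[0,0,0.11],[0,0,0.11],[0,0,0.11],[0,0,0.11]]}'
```

```text
clock: 0.65
eef_pos: [350.2, -307.2, 203.1]
eef_rot: [3.134, 1.568, 2.508]
wrist_force: [0.7, -1.3, 0.5]
finger_gap: 57.0
clock: 1.15
eef_pos: [495.0, -103.1, 203.3]
eef_rot: [-3.086, 1.568, -3.138]
wrist_force: [0.6, -0.2, 0.7]
finger_gap: 46.8
```

```bash
python3 -m jog '{"grip":[-0.1,-0.1,-0.1,-0.1,-0.1],"offset":[[0.028,0.039,0],[0.029,0.04,0],[0,0,0],[0,0,0],[0,0,0]],"rot":[[0,0,-0.034],[0,0,0],[0,0,0],[0,0,0],[0,0,0]]}' 
python3 - <<'E'
from h import *
c,W,s=wrist();np.savez("w1.npz",W=W,im=c["image"])
cv2.imwrite("pics/w1.png",c["image"][:,:,::-1])
z=W[...,2]
for lo,hi in((14,22),(46,50.8),(76,110)):
    m=((z>lo)&(z<hi)).astype(np.uint8)
    n,l,st,ce=cv2.connectedComponentsWithStats(m)
    for i in range(1,n):
        if st[i,4]>=100: print((lo,hi),st[i].tolist(),*rect(W[l==i]),W[l==i].mean(0).round(1))
E
```

```text
clock: 1.65
eef_pos: [553.9, -16.9, 201.6]
eef_rot: [3.109, 1.566, 3.032]
wrist_force: [1.3, -1.2, 0.0]
finger_gap: 42.1
(14, 22) [333, 22, 11, 174, 1153] [579.4  54.9 177.2   7.1] 85.1 [579.9  61.7  16.7]
(14, 22) [432, 23, 36, 251, 1750] [697.7  -4.1 274.2   8. ] 85.1 [698.5  10.7  16.5]
(14, 22) [346, 178, 90, 60, 3327] [632.1 -53.4 100.7  69.7] -4.9 [641.  -43.5  19.3]
(14, 22) [331, 211, 8, 62, 360] [567.  -91.   78.2   7.1] 85.1 [566.9 -90.6  16.7]
(14, 22) [345, 217, 21, 20, 288] [592.1 -72.7  23.5  23.4] -3.4 [589.4 -74.2  19.3]
(14, 22) [189, 224, 55, 16, 139] [430.  -67.3  63.6   1.8] -19.4 [429.  -66.9  17.6]
(46, 50.8) [156, 79, 116, 78, 2575] [455.6  60.6 110.   36.2] -26.3 [458.1  62.1  48.9]
(46, 50.8) [313, 186, 80, 50, 982] [586.3 -44.2  91.3  16.4] -32.7 [590.1 -45.7  48.7]
(46, 50.8) [157, 229, 98, 49, 1842] [422.1 -82.2 105.8  37.2] -19.5 [423.7 -78.6  48.9]
(46, 50.8) [399, 286, 22, 7, 138] [ 647.5 -141.    23.9    7.6] -4.6 [ 648.  -140.6   48.6]
(76, 110) [181, 108, 36, 25, 618] [455.9  60.6  23.9  14.2] -25.9 [457.7  60.8  91.4]
(76, 110) [311, 195, 18, 21, 290] [554.5 -23.5  15.   15. ] -48.3 [554.5 -22.1  91.3]
(76, 110) [387, 232, 31, 31, 833] [630.  -71.6  24.   23.9] 84.9 [628.9 -69.3  91.8]
(76, 110) [178, 259, 31, 25, 562] [424.5 -82.9  24.2  15. ] -20.5 [426.3 -80.6  89.6]
```

View pics/w1.png

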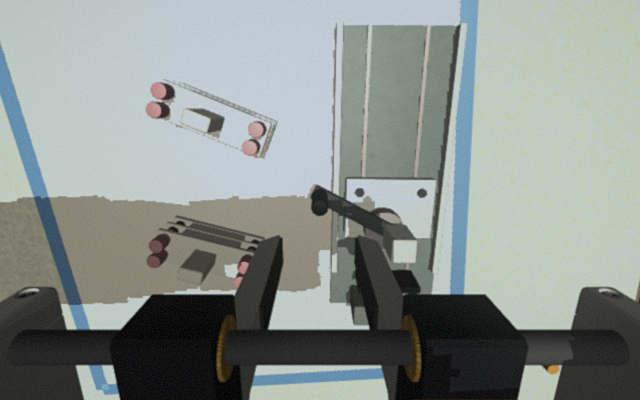

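The wrist view shows the handle at px (318, 200), which is (554.5, −23.5), and the boss at (630, −71.6). Next I'll descend and grip the handle, then swing it along its arc.

```bash
python3 -m jog '{"grip":[-0.1,-0.1,-0.1,-0.1,-0.1],"offset":[[0.001,-0.0065,-0.04],[0,0,-0.045],[0,0,-0.045],[0,0,-0.01],[0,0,0]],"rot":[[0,0,0],[0,0,0],[0,0,0],[0,0,0],[0,0,0]]}' 10
python3 -m jog '{"grip":[-1,-1,-1,-1,-1],"offset":[[0,0,0],[0,0,0],[0,0,0],[0,0,0],[0,0,0]],"rot":[[0,0,0],[0,0,0],[0,0,0],[0,0,0],[0,0,0]]}' 10
python3 -m jog '{"grip":[-1,-1,-1,-1,-1],"offset":[[0.004,0.005,0],[0.004,0.005,0],[0.004,0.005,0],[0,0,0],[0,0,0]],"rot":[[0,0,0],[0,0,0],[0,0,0],[0,0,0],[0,0,0]]}' 10
```

```text
clock: 2.2
eef_pos: [553.7, -29.5, 61.4]
eef_rot: [-0.297, 1.569, -0.382]
wrist_force: [0.8, -0.3, 0.5]
finger_gap: 42.1
clock: 2.7
eef_pos: [553.7, -29.6, 67.0]
eef_rot: [0.214, 1.568, 0.128]
wrist_force: [8.3, -4.3, -15.7]
finger_gap: 15.8
clock: 3.2
eef_pos: [566.2, -13.1, 67.0]
eef_rot: [0.112, 1.57, 0.027]
wrist_force: [-2.1, 0.0, -5.1]
finger_gap: 15.6
```

```bash
python3 -m jog '{"grip":[-1,-1,-1,-1,-1],"offset":[[0.007,0.007,0],[0.008,0.007,0],[0.0085,0.0055,0],[0.009,0.0045,0],[0.009,0.003,0]],"rot":[[0,0,0],[0,0,0],[0,0,0],[0,0,0],[0,0,0]]}' 10
python3 -m jog '{"grip":[-1,-1,-1,-1,-1],"offset":[[0.0095,0.0025,0],[0.01,0.001,0],[0.0095,0,0],[0.003,0,0],[0,0,0]],"rot":[[0,0,0],[0,0,0],[0,0,0],[0,0,0],[0,0,0]]}' 10
```

```text
clock: 3.7
eef_pos: [610.1, 15.0, 67.0]
eef_rot: [-1.24, 1.57, -1.326]
wrist_force: [-1.8, -4.1, -6.1]
finger_gap: 16.1
clock: 4.2
eef_pos: [641.7, 19.2, 66.5]
eef_rot: [-2.788, 1.557, -2.873]
wrist_force: [-20.2, -3.8, 6.8]
finger_gap: 23.2
```

```bash
python3 -m jog '{"grip":[-0.1,-0.1,-0.1,-0.1,-0.1],"offset":[[-0.003,0,0],[0,0,0],[0,0,0],[0,0,0.04],[0,0,0.045]],"rot":[[0,0,0],[0,0,0],[0,0,0],[0,0,0],[0,0,0]]}' 10
python3 -m jog '{"grip":[-0.1,-0.1,-0.1,-0.1,-0.1],"offset":[[0,-0.02,0.045],[-0.005,-0.04,0.01],[-0.004,-0.035,0],[0,0,0],[0,0,0]],"rot":[[0,0,0],[0,0,0],[0,0,0],[0,0,0],[0,0,0]]}' 
cat > look.py <<'E'
import sys
from h import *
name=sys.argv[1];bands=eval(sys.argv[2])
c,W,s=wrist();np.savez(f"{name}.npz",W=W,im=c["image"])
cv2.imwrite(f"pics/{name}.png",c["image"][:,:,::-1])
print("tcp",s["eef_pos"].round(1),"jaw",np.degrees(s["eef_rot"][2]-s["eef_rot"][0]).round(1)); z=W[...,2]
for lo,hi in bands:
    n,l,st,ce=cv2.connectedComponentsWithStats(((z>lo)&(z<hi)).astype(np.uint8))
    for i in range(1,n):
        if st[i,4]>=100 and W[l==i][:,0].min()>300: print((lo,hi),st[i].tolist(),*rect(W[l==i]),W[l==i].mean(0).round(1))
E
python3 look.py w2 "[(15,22),(46,51),(80,110)]"
```

```text
clock: 4.7
eef_pos: [639.5, 21.2, 150.2]
eef_rot: [-2.923, 1.554, -3.006]
wrist_force: [-0.5, 0.7, 0.5]
finger_gap: 42.1
clock: 5.2
eef_pos: [634.2, -75.0, 217.7]
eef_rot: [-1.152, 1.567, -1.233]
wrist_force: [-0.1, -0.8, -0.1]
finger_gap: 42.0
tcp [634.2 -75.  217.7] jaw -4.6
(15, 22) [251, 0, 16, 228, 1435] [574.1  -8.  245.6   7.4] 85.1 [575.2   2.9  16.8]
(15, 22) [362, 0, 17, 228, 1421] [696.5 -18.  245.8   7.2] 85.1 [697.4  -7.2  16.8]
(15, 22) [270, 130, 37, 61, 1676] [602.4 -51.4  69.6  40.8] 85.0 [599.7 -46.4  19.4]
(15, 22) [322, 130, 37, 61, 1928] [661.3 -56.2  69.5  41. ] 85.5 [662.8 -53.8  19.3]
(15, 22) [286, 227, 57, 3, 112] [ 624.8 -135.8   68.3    1.1] -5.0 [ 625.5 -135.8   18.7]
(15, 22) [297, 386, 39, 14, 152] [ 606.6 -387.3   55.    23.5] -5.7 [ 606.1 -381.9   18.5]
(46, 51) [67, 23, 118, 80, 2463] [455.4  60.5 110.8  36.3] -26.2 [459.8  60.7  48.9]
(46, 51) [306, 99, 16, 74, 1070] [634.2 -24.1  74.6  15.2] 85.5 [634.5 -24.4  48.8]
(46, 51) [78, 179, 103, 55, 1867] [424.5 -83.2 110.3  36.9] -19.8 [427.6 -79.4  48.9]
(46, 51) [283, 236, 62, 8, 376] [ 624.3 -139.    69.4    7.8] -4.8 [ 624.4 -138.6   48.6]
(80, 110) [80, 45, 39, 27, 663] [456.   60.4  24.9  14.1] -26.1 [458.4  59.8  91.9]
(80, 110) [305, 84, 18, 19, 265] [638.1  17.   14.9  14.8] 84.0 [638.   17.1  93.4]
(80, 110) [301, 178, 26, 27, 670] [630.5 -71.7  23.5  23.5] -5.3 [630.3 -70.4  93.9]
(80, 110) [90, 208, 34, 21, 541] [424.4 -82.8  25.   14.1] -19.1 [426.9 -81.9  90.9]
```

Lever is fully open: the handle is at (638, 17), which gives about 85° and matches carrier +y. The carriage reads about 47 mm. Next I'll grip the boss and slide it back.

```bash
python3 -m jog '{"grip":[-0.1,-0.1,-0.1,-0.1,-0.1],"offset":[[-0.0037,0.0033,-0.02],[0,0,-0.045],[0,0,-0.045],[0,0,-0.035],[0,0,-0.01]],"rot":[[0,0,-0.006],[0,0,0],[0,0,0],[0,0,0],[0,0,0]]}' 50
python3 -m jog '{"grip":[-0.1,-1,-1,-1,-1],"offset":[[0,0,0],[0,0,0],[0,0,0],[0,0,0],[0,0,0]],"rot":[[0,0,0],[0,0,0],[0,0,0],[0,0,0],[0,0,0]]}' 50
python3 -m jog '{"grip":[-1,-1,-1,-1,-1],"offset":[[0.0004,0.005,0],[0.0009,0.01,0],[0.0009,0.01,0],[0.0009,0.01,0],[0.0009,0.01,0]],"rot":[[0,0,0],[0,0,0],[0,0,0],[0,0,0],[0,0,0]]}' 50
```

```text
clock: 5.75
eef_pos: [631.8, -65.4, 59.4]
eef_rot: [-0.422, 1.563, -0.503]
wrist_force: [-1.2, -0.1, -0.3]
finger_gap: 42.3
clock: 6.25
eef_pos: [630.3, -63.5, 61.5]
eef_rot: [-1.195, 1.567, -1.274]
wrist_force: [15.2, -2.4, -20.9]
finger_gap: 23.5
clock: 6.75
eef_pos: [633.1, -32.7, 61.5]
eef_rot: [-1.556, 1.549, -1.643]
wrist_force: [-0.6, -22.7, -12.0]
finger_gap: 23.9
```

```bash
python3 -m jog '{"grip":[-1,-1,-1,-1,-1],"offset":[[0.0011,0.012,0],[0.0011,0.012,0],[0.0011,0.012,0],[0.0011,0.012,0],[0.0011,0.012,0]],"rot":[[0,0,0],[0,0,0],[0,0,0],[0,0,0],[0,0,0]]}' 50
python3 -m jog '{"grip":[-1,-1,-1,-1,-1],"offset":[[0.0011,0.012,0],[0.0011,0.012,0],[0.0011,0.012,0],[0.0007,0.008,0],[0.0003,0.003,0]],"rot":[[0,0,0],[0,0,0],[0,0,0],[0,0,0],[0,0,0]]}' 50
```

```text
clock: 7.25
eef_pos: [637.0, 13.0, 61.6]
eef_rot: [-1.641, 1.529, -1.737]
wrist_force: [-3.2, -18.3, -9.5]
finger_gap: 23.5
clock: 7.75
eef_pos: [639.8, 47.2, 61.6]
eef_rot: [-1.684, 1.51, -1.787]
wrist_force: [-2.9, -17.0, -9.3]
finger_gap: 23.3
```

```bash
python3 -m jog '{"grip":[-1,-1,-1,-1,-1],"offset":[[0.0008,0.01,0],[0.0008,0.01,0],[0.0007,0.008,0],[0.0005,0.006,0],[0.0003,0.003,0]],"rot":[[0,0,0],[0,0,0],[0,0,0],[0,0,0],[0,0,0]]}' 50
python3 -m jog '{"grip":[-1,-1,-1,-1,-1],"offset":[[0.0004,0.004,0],[0.0003,0.004,0],[0.0003,0.003,0],[0,0,0],[0,0,0]],"rot":[[0,0,0],[0,0,0],[0,0,0],[0,0,0],[0,0,0]]}' 50
```

```text
clock: 8.25
eef_pos: [641.8, 69.8, 61.6]
eef_rot: [-1.703, 1.489, -1.813]
wrist_force: [-3.7, -16.4, -8.3]
finger_gap: 23.5
clock: 8.75
eef_pos: [641.9, 71.9, 61.7]
eef_rot: [-1.716, 1.478, -1.832]
wrist_force: [-0.3, -0.4, -12.3]
finger_gap: 23.1
```

```bash
python3 -m jog '{"grip":[-1,-1,-1,-1,-1],"offset":[[0.0006,0.008,0],[0.0006,0.009,0],[0.0006,0.009,0],[0.0006,0.009,0],[0,0.009,0]],"rot":[[0,0,0],[0,0,0],[0,0,0],[0,0,0],[0,0,0]]}' 50
python3 - <<'E'
from h import *
s=manip.read_state();R=Ro.from_euler("xyz",s["eef_rot"]).as_matrix();a=np.radians(-5)
G=np.array([[0,-np.sin(a),np.cos(a)],[0,np.cos(a),np.sin(a)],[-1,0,0]])
print(Ro.from_matrix(G@R.T).as_rotvec().round(4))
E
```

```text
clock: 9.25
eef_pos: [645.1, 96.7, 62.2]
eef_rot: [-1.681, 1.449, -1.805]
wrist_force: [-0.2, 1.0, 0.0]
finger_gap: 8.1
[ 0.1186 -0.026   0.0373]
```

```bash
python3 -m jog '{"grip":[-1,-1,-1,-0.1,-0.1],"offset":[[0,0,0.035],[0,0,0.045],[0,0,0.04],[0,-0.01,0.03],[0,-0.03,0]],"rot":[[0,0,0],[0.06,-0.013,0.019],[0.06,-0.013,0.019],[0,0,0],[0,0,0]]}' 20
python3 -m jog '{"grip":[-0.1,-0.1,-0.1,-0.1,-0.1],"offset":[[0,-0.03,0],[0,-0.02,0],[0,0,0],[0,0,0],[0,0,0]],"rot":[[0,0,0],[0,0,0],[0,0,0],[0,0,0],[0,0,0]]}' 20
python3 look.py w3 "[(15,22),(46,51),(80,110)]"
cat >> h.py <<'E'
def level(deg=-5):
    s=manip.read_state();R=Ro.from_euler("xyz",s["eef_rot"]).as_matrix();a=np.radians(deg)
    G=np.array([[0,-np.sin(a),np.cos(a)],[0,np.cos(a),np.sin(a)],[-1,0,0]])
    print("tcp",s["eef_pos"].round(1),"rot to level",Ro.from_matrix(G@R.T).as_rotvec().round(4),"F",s["wrist_force"].round(1))
E
python3 -c "import h;h.level()"
```

```text
clock: 9.75
eef_pos: [645.9, 59.6, 225.2]
eef_rot: [0.506, 1.558, 0.427]
wrist_force: [0.8, -0.1, 0.2]
finger_gap: 13.3
clock: 10.25
eef_pos: [647.6, 6.6, 235.0]
eef_rot: [0.235, 1.544, 0.155]
wrist_force: [0.6, -0.2, 0.1]
finger_gap: 42.4
tcp [647.6   6.6 235. ] jaw -4.6
(15, 22) [246, 61, 15, 190, 1074] [577.4  30.2 227.1   7.3] 85.1 [578.5  41.8  16.8]
(15, 22) [349, 63, 13, 220, 1244] [697.8  -4.4 273.7   7.3] 85.1 [698.7   8.7  16.8]
(15, 22) [260, 76, 37, 63, 1721] [614.6  91.   68.5  41. ] 85.2 [611.6  95.1  19.4]
(15, 22) [312, 76, 37, 64, 2006] [673.5  85.8  70.1  41. ] 85.3 [675.   87.9  19.3]
(15, 22) [122, 242, 53, 14, 130] [430.  -67.2  63.7   3. ] -20.8 [430.1 -67.3  18.1]
(15, 22) [279, 282, 53, 4, 132] [ 624.7 -136.1   69.5    2.8] -5.1 [ 624.  -135.8   18.6]
(46, 51) [296, 35, 16, 80, 1155] [646.6 120.4  76.9  15.7] 85.1 [646.8 119.1  48.7]
(46, 51) [81, 114, 107, 68, 1956] [455.8  60.7 110.6  36.4] -26.3 [459.9  63.2  48.9]
(46, 51) [88, 247, 96, 47, 1628] [424.4 -82.7 110.4  37.5] -19.3 [426.4 -79.   48.9]
(46, 51) [277, 294, 56, 8, 327] [ 624.1 -139.2   68.8    9.1] -4.7 [ 623.8 -138.5   48.6]
(80, 110) [294, 13, 18, 23, 326] [650.  159.3  15.5  15.2] -46.6 [650.1 158.3  92.4]
(80, 110) [291, 115, 25, 26, 643] [642.3  70.2  23.1  22.9] 85.4 [642.4  70.3  94.8]
(80, 110) [96, 142, 34, 23, 537] [456.3  60.7  24.2  14.6] -24.0 [458.2  61.1  91.3]
(80, 110) [102, 277, 30, 21, 470] [424.7 -82.7  24.2  15. ] -18.2 [426.7 -81.1  90.5]
tcp [647.6   6.8 234.9] rot to level [-0.0042  0.0268 -0.0079] F [-0.4 -1.3 -0.7]
```

Carriage moved 142.4 mm to about 190 mm, so it is fully back, and the lever is still open. Next is rack B at (424.5, −82.8).

```bash
python3 -m jog '{"grip":[0,0,0,0,0],"offset":[[-0.04,-0.016,0],[-0.044,-0.018,0],[-0.044,-0.018,0],[-0.044,-0.018,0],[-0.044,-0.018,0]],"rot":[[-0.002,0.014,-0.13],[-0.002,0.013,-0.13],[0,0,0],[0,0,0],[0,0,0]]}' 20
python3 -m jog '{"grip":[0,0,0,0,0],"offset":[[0,0,0],[0,0,0],[0,0,0],[0,0,0],[0,0,0]],"rot":[[0,0,0],[0,0,0],[0,0,0],[0,0,0],[0,0,0]]}' 20
python3 -c "import h;h.level(-19.5)"; python3 look.py w4 "[(46,51),(80,110)]"
```

```text
clock: 10.8
eef_pos: [427.0, -77.3, 231.3]
eef_rot: [-2.254, 1.566, -2.595]
wrist_force: [0.4, -0.9, 1.6]
finger_gap: 47.0
clock: 11.3
eef_pos: [425.8, -76.0, 232.3]
eef_rot: [-1.901, 1.567, -2.24]
wrist_force: [-0.4, -0.3, 0.3]
finger_gap: 47.3
tcp [425.8 -76.  232.3] rot to level [ 0.003  -0.0024 -0.0009] F [-0.4 -0.3  0.3]
tcp [425.8 -76.  232.3] jaw -19.4
(46, 51) [245, 22, 111, 51, 2707] [455.4  60.5 109.9  36.4] -26.4 [455.   59.   48.8]
(46, 51) [472, 166, 65, 22, 406] [ 623.9 -139.5   70.3    8.6] -5.1 [ 623.2 -138.8   48.6]
(46, 51) [270, 172, 98, 32, 1881] [424.  -83.  108.4  36.1] -19.3 [424.9 -80.3  48.8]
(80, 110) [284, 28, 29, 23, 534] [455.3  60.5  24.1  14.3] -25.9 [455.3  59.6  92.7]
(80, 110) [307, 189, 24, 17, 399] [424.  -83.1  23.5  14.2] -18.8 [424.4 -81.7  92.2]
```

```bash
python3 -m jog '{"grip":[0,0,0,0,0],"offset":[[-0.0018,-0.007,-0.02],[0,0,-0.045],[0,0,-0.045],[0,0,-0.02],[0,0,0]],"rot":[[0,0,0],[0,0,0],[0,0,0],[0,0,0],[0,0,0]]}' 20
```

```text
clock: 11.85
eef_pos: [425.4, -82.3, 98.0]
eef_rot: [-1.495, 1.567, -1.833]
wrist_force: [0.5, -0.3, -0.2]
finger_gap: 46.7
```

```bash
python3 -m jog '{"grip":[0,0,0,0,0],"offset":[[-0.0012,-0.0007,-0.02],[0,0,-0.015],[0,0,0],[0,0,0],[0,0,0]],"rot":[[0,0,0],[0,0,0],[0,0,0],[0,0,0],[0,0,0]]}' 20
python3 -m jog '{"grip":[-1,-1,-1,-1,-1],"offset":[[0,0,0],[0,0,0],[0,0,0],[0,0,0],[0,0,0]],"rot":[[0,0,0],[0,0,0],[0,0,0],[0,0,0],[0,0,0]]}' 20
```

```text
clock: 12.35
eef_pos: [427.6, -83.2, 66.6]
eef_rot: [-0.61, 1.565, -0.946]
wrist_force: [0.5, 0.1, 0.3]
finger_gap: 47.2
clock: 12.85
eef_pos: [428.5, -83.4, 68.9]
eef_rot: [-0.382, 1.563, -0.718]
wrist_force: [-0.3, 0.5, -1.6]
finger_gap: 24.1
```

```bash
python3 -m jog '{"grip":[-1,-1,-1,-1,-1],"offset":[[0,0,0.02],[0,0,0.045],[0.03,-0.005,0],[0.045,-0.007,0],[0.045,-0.007,0]],"rot":[[0,0,0],[0,0,0],[0,0,0.085],[0,0,0.085],[0,0,0.08]]}' 30
python3 -m jog '{"grip":[-1,-1,-1,-1,-1],"offset":[[0.045,-0.007,0],[0.03,-0.004,0],[0,0,0],[0,0,0],[0,0,0]],"rot":[[0,0,0],[0,0,0],[0,0,0],[0,0,0],[0,0,0]]}' 30
python3 -c "import h;h.level(-4.9)"; python3 look.py w5 "[(80,125),(125,150)]"
```

```text
clock: 13.35
eef_pos: [548.9, -102.4, 138.9]
eef_rot: [-0.412, 1.56, -0.491]
wrist_force: [0.3, -0.6, -0.5]
finger_gap: 23.5
clock: 13.85
eef_pos: [628.7, -114.0, 135.6]
eef_rot: [-0.494, 1.563, -0.569]
wrist_force: [-1.1, 1.1, -1.5]
finger_gap: 23.8
tcp [ 628.7 -114.   135.6] rot to level [ 0.0045  0.007  -0.0099] F [-1.1  1.1 -1.5]
tcp [ 628.7 -114.   135.6] jaw -4.3
(80, 125) [232, 199, 173, 66, 6464] [ 629.4 -115.2  110.    36.6] -4.1 [ 629.9 -105.5  110.7]
(125, 150) [227, 220, 30, 58, 1248] [ 583.6 -111.5   32.7   14.8] 86.1 [ 584.5 -110.2  134.7]
(125, 150) [380, 220, 31, 58, 1253] [ 674.7 -118.6   32.9   14.7] 84.7 [ 674.2 -116.9  134.9]
(125, 150) [274, 234, 90, 20, 1089] [ 629.7 -107.2   48.     5.8] -4.4 [ 629.8 -107.4  140.2]
```

View pics/w5.png

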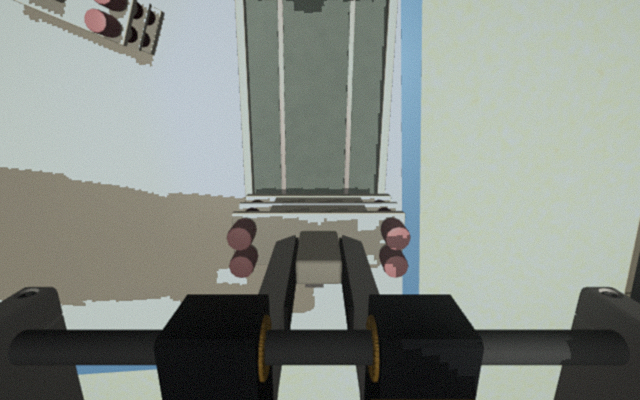

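The held rack is at (629.4, −115.2), angle −4.1°, against a channel lateral of 634.1 mm and −4.9°. So I'll shift it about −3 mm in x, +1.5 mm in y and turn −0.013 rad, then lower.

```bash
python3 -m jog '{"grip":[-1,-1,-1,-1,-1],"offset":[[-0.0028,0.0015,0],[0,0,-0.02],[0,0,-0.02],[0,0,0],[0,0,0]],"rot":[[0.0045,0.007,-0.013],[0,0,0],[0,0,0],[0,0,0],[0,0,0]]}' 30
python3 -c "import h;h.level(-4.9)"; python3 look.py w6 "[(42,85)]"
```

```text
clock: 14.4
eef_pos: [623.6, -112.1, 98.1]
eef_rot: [0.209, 1.569, 0.117]
wrist_force: [0.5, 0.1, -0.7]
finger_gap: 23.6
tcp [ 623.6 -112.1   98.1] rot to level [-0.0002  0.0017  0.0066] F [ 0.5  0.1 -0.7]
tcp [ 623.6 -112.1   98.1] jaw -5.3
(42, 85) [0, 0, 111, 43, 2639] [475.1  34.2  66.1  24.1] -4.4 [487.6  34.8  55.7]
(42, 85) [232, 199, 173, 66, 6306] [ 624.1 -113.1  110.3   36.7] -5.1 [ 624.9 -103.3   72.7]
(42, 85) [293, 283, 52, 33, 1418] [ 618.8 -169.2   39.3   27.5] -3.8 [ 619.1 -169.7   57.4]
```

```bash
python3 -m jog '{"grip":[-1,-1,-1,-1,-1],"offset":[[0.0026,-0.0002,0],[0,0,0],[0,0,-0.008],[0,0,0],[0,0,0]],"rot":[[0,0.002,0.004],[0,0,0],[0,0,0],[0,0,0],[0,0,0]]}' 30
python3 -c "import h;h.level(-4.9)"; python3 look.py w7 "[(38,75)]"
```

```text
clock: 14.95
eef_pos: [627.2, -112.4, 92.3]
eef_rot: [-0.103, 1.568, -0.191]
wrist_force: [0.6, 0.2, -1.4]
finger_gap: 23.8
tcp [ 627.2 -112.4   92.3] rot to level [0.0006 0.0029 0.0025] F [ 0.6  0.2 -1.4]
tcp [ 627.2 -112.4   92.3] jaw -5.0
(38, 75) [0, 0, 100, 40, 2277] [479.6  42.1  52.4  24.4] -25.9 [490.7  32.6  56.4]
(38, 75) [232, 199, 173, 66, 6033] [ 627.7 -113.5  110.4   36.6] -4.9 [ 628.4 -103.7   66.9]
(38, 75) [292, 283, 54, 37, 1638] [ 623.2 -167.8   39.9   30.1] -5.0 [ 623.  -168.4   57.2]
```

```bash
python3 -m jog '{"grip":[-1,-1,-1,-1,-1],"offset":[[-0.0006,0,-0.004],[0,0,-0.006],[0,0,-0.005],[0,0,-0.002],[0,0,0]],"rot":[[0,0,0],[0,0,0],[0,0,0],[0,0,0],[0,0,0]]}' 30
python3 -c "import h;h.level(-4.9)"
```

```text
clock: 15.5
eef_pos: [626.4, -112.3, 74.8]
eef_rot: [-0.059, 1.568, -0.147]
wrist_force: [0.1, -0.2, 0.1]
finger_gap: 23.6
tcp [ 626.4 -112.3   74.8] rot to level [0.0004 0.0026 0.0025] F [ 0.1 -0.2  0.1]
```

```bash
for i in 1; do :; done; python3 -m jog '{"grip":[-1,-1,-1,-1,-1],"offset":[[0,0,-0.0006],[-0.0002,-0.002,0],[0,-0.0005,0],[0,0,0],[0,0,0]],"rot":[[0,0,0],[0,0,0],[0,0,0],[0,0,0],[0,0,0]]}' 20
python3 -m jog '{"grip":[-1,-1,-1,-1,-1],"offset":[[-0.0001,-0.001,0],[0,0,0],[0,0,0],[0,0,0],[0,0,0]],"rot":[[0,0,0],[0,0,0],[0,0,0],[0,0,0],[0,0,0]]}' 20
python3 -m jog '{"grip":[-1,-1,-1,-1,-1],"offset":[[-0.0001,-0.001,0],[0,0,0],[0,0,0],[0,0,0],[0,0,0]],"rot":[[0,0,0],[0,0,0],[0,0,0],[0,0,0],[0,0,0]]}' 20
```

```text
clock: 16.0
eef_pos: [626.4, -114.6, 74.9]
eef_rot: [0.097, 1.568, 0.009]
wrist_force: [-0.4, 0.4, 1.5]
finger_gap: 23.5
clock: 16.5
eef_pos: [626.4, -115.6, 74.9]
eef_rot: [0.106, 1.567, 0.018]
wrist_force: [-0.3, 0.8, 2.0]
finger_gap: 23.7
clock: 17.0
eef_pos: [626.4, -116.5, 74.9]
eef_rot: [0.154, 1.567, 0.066]
wrist_force: [-1.2, 1.3, 2.1]
finger_gap: 23.7
```

```bash
for k in 1; do python3 -m jog '{"grip":[-1,-1,-1,-1,-1],"offset":[[0,-0.0007,0],[0,0,0],[0,0,0],[0,0,0],[0,0,0]],"rot":[[0,0,0],[0,0,0],[0,0,0],[0,0,0],[0,0,0]]}' 20|tail -4
python3 -m jog '{"grip":[-1,-1,-1,-1,-1],"offset":[[0,-0.0007,0],[0,0,0],[0,0,0],[0,0,0],[0,0,0]],"rot":[[0,0,0],[0,0,0],[0,0,0],[0,0,0],[0,0,0]]}' 20; done
python3 -c "
from h import *
for i in range(4): print(manip.read_state()['wrist_force'].round(1))"
python3 look.py w8 "[(40,60)]"
```

```text
eef_pos: [626.3, -116.6, 74.9]
eef_rot: [0.391, 1.567, 0.303]
wrist_force: [0.3, 2.6, 1.5]
finger_gap: 23.9
clock: 18.0
eef_pos: [626.3, -116.8, 74.9]
eef_rot: [0.634, 1.567, 0.547]
wrist_force: [-0.4, 3.3, 2.0]
finger_gap: 23.7
[-0.4  3.3  2. ]
[-0.4  3.3  2. ]
[-0.4  3.3  2. ]
[-0.4  3.3  2. ]
tcp [ 626.3 -116.8   74.9] jaw -5.0
(40, 60) [5, 0, 71, 26, 722] [485.1  27.4  35.9  12.8] -3.5 [495.1  26.8  50. ]
(40, 60) [232, 207, 174, 60, 4858] [ 626.9 -119.8  110.    40.5] -4.9 [ 627.6 -109.6   54.2]
(40, 60) [291, 283, 56, 47, 1681] [ 623.1 -165.3   38.6   35.6] -5.5 [ 622.9 -166.6   55.5]
```

View pics/w8.png

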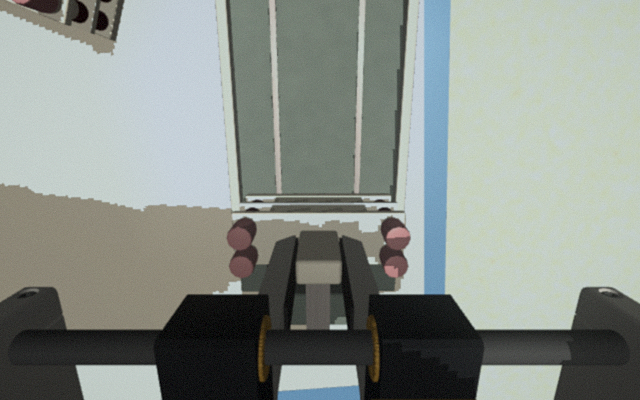

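Rack 1 is seated between the rails and against the pad: the force rose to 3 N with no further travel. Next I'll release it and go to rack A.

```bash
python3 -m jog '{"grip":[0,0,0,0,0],"offset":[[0,0,0],[0,0,0],[0,0,0],[0,0,0.03],[0,0,0.045]],"rot":[[0,0,0],[0,0,0],[0,0,0],[0,0,0],[0,0,0]]}' 20
python3 -m jog '{"grip":[0,0,0,0,0],"offset":[[-0.02,0.02,0.045],[-0.03,0.03,0.025],[-0.034,0.034,0],[-0.034,0.034,0],[-0.034,0.034,0]],"rot":[[0,0,0],[0,0,-0.1],[0,0,-0.1],[0,0,-0.1],[0,0,-0.07]]}' 20
python3 -m jog '{"grip":[0,0,0,0,0],"offset":[[-0.02,0.02,0],[0,0,0],[0,0,0],[0,0,0],[0,0,0]],"rot":[[0,0,0],[0,0,0],[0,0,0],[0,0,0],[0,0,0]]}' 20
python3 -c "import h;h.level(-26.3)"; python3 look.py w9 "[(46,51),(52,62),(80,110)]"
```

```text
clock: 18.55
eef_pos: [623.3, -117.7, 144.8]
eef_rot: [2.888, 1.563, 2.8]
wrist_force: [-0.6, -1.0, 0.5]
finger_gap: 47.1
clock: 19.05
eef_pos: [470.5, 32.9, 220.1]
eef_rot: [0.802, 1.567, 0.325]
wrist_force: [0.7, 0.8, 1.2]
finger_gap: 47.0
clock: 19.55
eef_pos: [448.0, 54.9, 221.2]
eef_rot: [0.57, 1.564, 0.093]
wrist_force: [-0.2, 0.1, -0.6]
finger_gap: 46.9
tcp [448.   54.9 221.2] rot to level [-0.0007  0.0065  0.0179] F [-0.2  0.1 -0.6]
tcp [448.   54.9 221.2] jaw -27.3
(46, 51) [450, 0, 36, 78, 1350] [645.9 118.5  74.1  16.6] 85.5 [645.5 118.3  48.5]
(46, 51) [269, 160, 103, 35, 2051] [455.7  60.6 109.7  36.4] -26.1 [457.3  63.   48.8]
(46, 51) [498, 275, 30, 28, 106] [ 595.2 -159.2   41.4   19.8] 28.3 [ 596.9 -158.1   48.5]
(52, 62) [469, 70, 22, 31, 123] [635.7  75.7  29.9  14.3] 44.4 [632.3  73.2  57.4]
(52, 62) [475, 216, 99, 89, 3492] [ 625.1 -140.9  110.5   85.5] -4.5 [ 624.2 -135.5   55.7]
(80, 110) [483, 64, 39, 37, 1005] [642.   70.   24.8  24.1] -4.9 [639.6  70.9  92.9]
(80, 110) [309, 177, 25, 17, 416] [455.7  61.1  23.5  13.8] -27.8 [456.1  62.   92.4]
(80, 110) [530, 248, 37, 27, 648] [ 626.8 -116.6   24.6   15.2] -4.2 [ 625.  -114.2   94.1]
```

```bash
python3 -m jog '{"grip":[0,0,0,0,0],"offset":[[0.0076,0.0059,-0.01],[0,0,-0.035],[0,0,-0.045],[0,0,-0.03],[0,0,0]],"rot":[[0,0.0065,0.018],[0,0,0],[0,0,0],[0,0,0],[0,0,0]]}' 20; python3 -c "import h;h.level(-26.3)"
```

```text
clock: 20.1
eef_pos: [457.9, 58.3, 97.3]
eef_rot: [0.803, 1.57, 0.34]
wrist_force: [-0.3, 1.2, 0.7]
finger_gap: 47.2
tcp [457.9  58.3  97.3] rot to level [-0.0004  0.0012  0.0034] F [-0.3  1.2  0.7]
```

```bash
python3 -m jog '{"grip":[0,0,0,0,0],"offset":[[-0.0025,0.0025,-0.015],[0,0,-0.016],[0,0,0],[0,0,0],[0,0,0]],"rot":[[0,0,0.003],[0,0,0],[0,0,0],[0,0,0],[0,0,0]]}' 20
python3 -m jog '{"grip":[-1,-1,-1,-1,-1],"offset":[[0,0,0],[0,0,0],[0,0,0],[0,0,0],[0,0,0]],"rot":[[0,0,0],[0,0,0],[0,0,0],[0,0,0],[0,0,0]]}' 20;python3 -c "import h;h.level(-26.3)"
```

```text
clock: 20.6
eef_pos: [459.1, 59.6, 70.9]
eef_rot: [0.555, 1.565, 0.094]
wrist_force: [0.2, 0.3, -0.1]
finger_gap: 46.8
clock: 21.1
eef_pos: [460.1, 59.6, 73.3]
eef_rot: [0.546, 1.562, 0.084]
wrist_force: [0.8, -0.4, -2.0]
finger_gap: 23.7
tcp [460.1  59.6  73.3] rot to level [-0.0007  0.0084  0.0027] F [ 0.8 -0.4 -2. ]
```

```bash
python3 -m jog '{"grip":[-1,-1,-1,-1,-1],"offset":[[0,0,0.02],[0,0,0.045],[0.02,-0.016,0.005],[0.036,-0.029,0],[0.036,-0.029,0]],"rot":[[0,0,0],[0,0,0],[0,0.004,0.1],[0,0.004,0.1],[0,0,0.1]]}' 30
python3 -m jog '{"grip":[-1,-1,-1,-1,-1],"offset":[[0.036,-0.029,0],[0.036,-0.029,0],[0.004,-0.002,0],[0,0,0],[0,0,0]],"rot":[[0,0,0.07],[0,0,0],[0,0,0],[0,0,0],[0,0,0]]}' 30
python3 -c "import h;h.level(-4.9)"; python3 look.py w10 "[(80,125)]"
```

```text
clock: 21.6
eef_pos: [551.5, -14.0, 146.8]
eef_rot: [-2.65, 1.57, -2.798]
wrist_force: [-0.0, 0.5, -0.9]
finger_gap: 23.9
clock: 22.1
eef_pos: [631.5, -79.7, 143.9]
eef_rot: [-3.03, 1.567, -3.105]
wrist_force: [0.0, 0.8, -2.6]
finger_gap: 23.4
tcp [631.5 -79.7 143.9] rot to level [ 0.0001 -0.0036 -0.0114] F [ 0.   0.8 -2.6]
tcp [631.5 -79.7 143.9] jaw -4.2
(80, 125) [298, 0, 39, 17, 618] [641.6  60.5  24.    6.1] -4.7 [641.6  59.7  91.9]
(80, 125) [234, 197, 170, 65, 6130] [631.8 -80.8 109.9  36.4] -4.1 [632.3 -71.2 113.5]
```

```bash
python3 -m jog '{"grip":[-1,-1,-1,-1,-1],"offset":[[-0.0015,0.004,0],[0,0,0],[0,0,-0.02],[0,0,-0.02],[0,0,0]],"rot":[[0,-0.003,-0.012],[0,0,0],[0,0,0],[0,0,0],[0,0,0]]}' 30
python3 -m jog '{"grip":[-1,-1,-1,-1,-1],"offset":[[0,0,0],[0,0,0],[0,0,0],[0,0,0],[0,0,0]],"rot":[[0,0,0],[0,0,0],[0,0,0],[0,0,0],[0,0,0]]}' 30
python3 -c "import h;h.level(-4.9)"; python3 look.py w11 "[(62,85)]"
```

```text
clock: 22.65
eef_pos: [628.4, -71.8, 105.9]
eef_rot: [-0.062, 1.568, -0.146]
wrist_force: [0.2, -0.1, -1.2]
finger_gap: 23.8
clock: 23.15
eef_pos: [629.4, -71.2, 110.1]
eef_rot: [-0.072, 1.563, -0.155]
wrist_force: [-0.4, 1.2, -2.0]
finger_gap: 24.0
tcp [629.4 -71.2 110.1] rot to level [ 0.0012  0.0078 -0.0025] F [-0.4  1.2 -2. ]
tcp [629.4 -71.2 110.1] jaw -4.8
(62, 85) [298, 11, 43, 14, 400] [641.5  58.8  24.    2.5] -5.0 [641.4  58.1  74.2]
(62, 85) [235, 201, 168, 15, 1585] [631.4 -57.2 109.8   5.9] -4.8 [631.1 -55.9  70.8]
(62, 85) [245, 261, 22, 33, 426] [ 581.9 -102.8   34.9   12.5] 66.1 [ 582.4 -104.9   73.7]
(62, 85) [371, 261, 23, 33, 438] [ 674.9 -116.1   23.3   13.2] -75.6 [ 672.7 -113.2   73.6]
(62, 85) [303, 279, 34, 10, 299] [ 627.6 -111.3   23.8    3. ] -6.2 [ 627.5 -110.7   78.9]
```

```bash
python3 -m jog '{"grip":[-1,-1,-1,-1,-1],"offset":[[0,-0.002,-0.008],[0,0,-0.008],[0,0,-0.006],[0,0,0],[0,0,0]],"rot":[[0.001,0.0078,-0.002],[0,0,0],[0,0,0],[0,0,0],[0,0,0]]}' 30
python3 -c "import h;h.level(-4.9)"; python3 look.py w12 "[(40,75)]"
```

```text
clock: 23.7
eef_pos: [629.0, -73.5, 85.3]
eef_rot: [-3.094, 1.569, 3.104]
wrist_force: [-0.6, -0.0, -0.4]
finger_gap: 23.6
tcp [629.  -73.5  85.3] rot to level [-0.0001 -0.0021 -0.0001] F [-0.6 -0.  -0.4]
tcp [629.  -73.5  85.3] jaw 355.1
(40, 75) [280, 0, 67, 25, 1016] [637.9  61.8  39.4  13.1] -4.9 [637.7  59.8  53.2]
(40, 75) [234, 202, 170, 92, 6555] [628.8 -87.3 110.9  61.8] -4.9 [629.9 -71.6  60.7]
(40, 75) [292, 277, 54, 39, 1071] [ 625.  -125.4   39.8   35.2] -4.3 [ 625.2 -116.5   59.8]
(40, 75) [309, 365, 21, 6, 126] [ 620.9 -180.    15.3    6.4] -1.3 [ 620.9 -180.2   59.9]
```

```bash
python3 -m jog '{"grip":[-1,-1,-1,-1,-1],"offset":[[0,0,-0.004],[0,0,-0.002],[0,0,-0.0005],[-0.0002,-0.0025,0],[-0.0002,-0.0015,0]],"rot":[[0,0,0],[0,0,0],[0,0,0],[0,0,0],[0,0,0]]}' 30
python3 -m jog '{"grip":[-1,-1,-1,-1,-1],"offset":[[-0.0001,-0.001,0],[0,0,0],[0,0,0],[0,0,0],[0,0,0]],"rot":[[0,0,0],[0,0,0],[0,0,0],[0,0,0],[0,0,0]]}' 30
python3 -m jog '{"grip":[-1,-1,-1,-1,-1],"offset":[[-0.0001,-0.0007,0],[0,0,0],[0,0,0],[0,0,0],[0,0,0]],"rot":[[0,0,0],[0,0,0],[0,0,0],[0,0,0],[0,0,0]]}' 30
python3 -m jog '{"grip":[-1,-1,-1,-1,-1],"offset":[[-0.0001,-0.0007,0],[0,0,0],[0,0,0],[0,0,0],[0,0,0]],"rot":[[0,0,0],[0,0,0],[0,0,0],[0,0,0],[0,0,0]]}' 30
```

```text
clock: 24.25
eef_pos: [628.9, -77.8, 79.8]
eef_rot: [-2.473, 1.57, -2.558]
wrist_force: [-0.5, -0.7, -1.3]
finger_gap: 23.7
clock: 24.75
eef_pos: [628.8, -79.0, 79.6]
eef_rot: [-2.513, 1.57, -2.598]
wrist_force: [-0.7, 0.8, -0.7]
finger_gap: 23.5
clock: 25.25
eef_pos: [628.7, -79.7, 79.6]
eef_rot: [-2.402, 1.57, -2.487]
wrist_force: [-0.6, 0.0, -0.7]
finger_gap: 23.8
clock: 25.75
eef_pos: [628.6, -80.3, 79.6]
eef_rot: [-2.741, 1.57, -2.826]
wrist_force: [0.5, 1.4, -0.6]
finger_gap: 24.0
```

```bash
python3 -m jog '{"grip":[-1,-1,-1,-1,-1],"offset":[[0,-0.0007,-0.0006],[0,0,0],[0,0,0],[0,0,0],[0,0,0]],"rot":[[0,0,0],[0,0,0],[0,0,0],[0,0,0],[0,0,0]]}' 30
python3 -m jog '{"grip":[-1,-1,-1,-1,-1],"offset":[[0,-0.0007,0],[0,0,0],[0,0,0],[0,0,0],[0,0,0]],"rot":[[0,0,0],[0,0,0],[0,0,0],[0,0,0],[0,0,0]]}' 30
python3 -m jog '{"grip":[-1,-1,-1,-1,-1],"offset":[[0,-0.0007,0],[0,0,0],[0,0,0],[0,0,0],[0,0,0]],"rot":[[0,0,0],[0,0,0],[0,0,0],[0,0,0],[0,0,0]]}' 30
```

```text
clock: 26.25
eef_pos: [628.7, -80.6, 79.6]
eef_rot: [2.142, 1.57, 2.056]
wrist_force: [-1.0, 1.2, 0.3]
finger_gap: 23.5
clock: 26.75
eef_pos: [628.6, -80.7, 79.5]
eef_rot: [1.969, 1.569, 1.884]
wrist_force: [-0.8, 2.9, 0.0]
finger_gap: 23.6
clock: 27.25
eef_pos: [628.7, -80.8, 79.6]
eef_rot: [1.854, 1.568, 1.77]
wrist_force: [-0.2, 3.5, -0.2]
finger_gap: 23.7
```

```bash
python3 -m jog '{"grip":[-0.1,-0.1,-0.1,-0.1,-0.1],"offset":[[0,0,0],[0,0,0],[0,0,0],[0,0,0.03],[0,0,0.045]],"rot":[[0,0,0],[0,0,0],[0,0,0],[0,0,0],[0,0,0]]}' 20
python3 -m jog '{"grip":[-0.1,-0.1,-0.1,-0.1,-0.1],"offset":[[0,-0.02,0.045],[0,-0.02,0.02],[0,-0.01,0],[0,0,0],[0,0,0]],"rot":[[0,0,0],[0,0,0],[0,0,0],[0,0,0],[0,0,0]]}' 20
python3 look.py w13 "[(15,22),(48,52),(53,62),(80,110)]"; python3 -c "import h;h.level(-4.9)"
python3 - <<'E'
from h import *
c=manip.camera("scene");t=manip.camera("top")
w=np.load("w13.npz")["im"]
im=np.vstack([cv2.resize(np.hstack([c["image"],t["image"]]),(800,250)),cv2.resize(w[40:330,180:480],(362,350)) @ np.eye(3) if 0 else np.hstack([cv2.resize(w[100:340,180:440],(379,350)),np.zeros((350,421,3),np.uint8)])])
cv2.imwrite("pics/chk1.png",cv2.convertScaleAbs(im[:,:,::-1].astype(np.uint8),alpha=1.3))
E
```

```text
clock: 27.75
eef_pos: [626.0, -81.8, 150.2]
eef_rot: [2.996, 1.56, 2.91]
wrist_force: [0.6, -1.0, 0.5]
finger_gap: 42.5
clock: 28.25
eef_pos: [626.7, -133.5, 221.6]
eef_rot: [-3.027, 1.567, -3.113]
wrist_force: [0.1, -0.6, 0.4]
finger_gap: 42.3
tcp [ 626.7 -133.5  221.6] jaw -4.9
(15, 22) [254, 0, 12, 128, 794] [574.3  -5.6 127.8   7.3] 85.1 [ 5.749e+02 -1.000e-01  1.680e+01]
(15, 22) [369, 0, 12, 181, 976] [694.  -46.7 188.6   7.4] 85.1 [695.9 -28.   16.7]
(48, 52) [286, 188, 25, 6, 130] [ 603.7 -138.6   26.4    6.1] -4.9 [ 603.3 -138.5   49. ]
(48, 52) [324, 188, 25, 6, 127] [ 645.3 -142.    26.3    6.2] -4.3 [ 645.4 -141.9   49.2]
(48, 52) [301, 370, 38, 19, 139] [ 604.8 -392.3   49.4   26.4] 1.0 [ 605.  -387.4   49.8]
(53, 62) [263, 119, 108, 69, 4680] [628.2 -99.9 110.3  71.2] -4.8 [628.2 -96.8  55. ]
(53, 62) [281, 189, 73, 42, 1824] [ 622.9 -159.9   79.7   45.3] -4.8 [ 622.2 -166.1   56.5]
(53, 62) [302, 374, 36, 14, 145] [ 606.  -387.2   44.7   16.8] -1.3 [ 606.5 -385.3   57.5]
(80, 110) [303, 132, 27, 17, 445] [629.1 -81.7  23.6  13.7] -4.9 [629.1 -81.3  98.9]
(80, 110) [305, 169, 26, 19, 462] [ 627.2 -117.9   23.5   14.5] -4.1 [ 627.1 -116.4   97.6]
tcp [ 626.6 -133.4  221.2] rot to level [-0.     -0.0049 -0.0005] F [ 0.  -0.8 -0.3]
```

View pics/chk1.png

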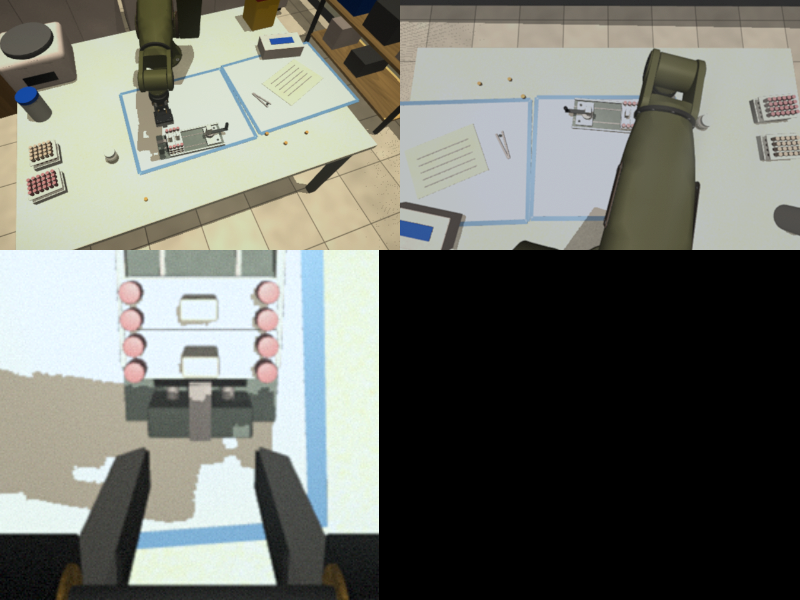

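The check picture shows two racks side by side against the pad: the combined block is 110 × 71.2 mm and yaw is −4.8°. The index strip ends flush with the stop, and no other racks are visible. The jar is untouched. Next I'll grip the boss.

```bash
python3 -m jog '{"grip":[-0.1,-0.1,-0.1,-0.1,-0.1],"offset":[[0.003,0.035,0],[0.0032,0.041,0],[0.0032,0.041,0],[0.0032,0.041,0],[0.0032,0.041,0]],"rot":[[0,0,0],[0,-0.005,0],[0,0,0],[0,0,0],[0,0,0]]}' 20
python3 -m jog '{"grip":[-0.1,-0.1,-0.1,-0.1,-0.1],"offset":[[0,0,0],[0,0,0],[0,0,-0.02],[0,0,-0.04],[0,0,0]],"rot":[[0,0,0],[0,0,0],[0,0,0],[0,0,0],[0,0,0]]}' 20
python3 look.py w14 "[(80,110)]"; python3 -c "import h;h.level(-4.9)"
```

```text
clock: 28.9
eef_pos: [640.7, 70.6, 216.7]
eef_rot: [-3.082, 1.565, 3.112]
wrist_force: [0.8, 0.5, 0.1]
finger_gap: 42.3
clock: 29.4
eef_pos: [639.4, 75.1, 152.8]
eef_rot: [-3.097, 1.562, 3.103]
wrist_force: [0.3, -0.1, 0.4]
finger_gap: 42.4
tcp [639.4  75.1 152.8] jaw 355.3
(80, 110) [313, 89, 23, 24, 409] [650.1 159.7  14.9  14.8] -48.9 [650.  159.7  93.6]
(80, 110) [308, 204, 31, 35, 1060] [642.7  70.3  24.5  23.5] 85.8 [642.8  72.1  93.6]
(80, 110) [308, 367, 27, 30, 775] [628.9 -80.9  23.8  15.3] -6.7 [629.3 -77.6  94.2]
tcp [640.8  75.1 156.6] rot to level [-0.0007 -0.0043 -0.0026] F [0.1 0.2 1.2]
```

```bash
python3 -m jog '{"grip":[-0.1,-0.1,-0.1,-0.1,-0.1],"offset":[[0.0015,-0.005,0],[0,0,-0.02],[0,0,-0.045],[0,0,-0.025],[0,0,0]],"rot":[[0,-0.004,-0.002],[0,0,0],[0,0,0],[0,0,0],[0,0,0]]}' 20; python3 -c "import h;h.level(-4.9)"
```

```text
clock: 29.95
eef_pos: [647.3, 66.3, 75.8]
eef_rot: [0.152, 1.555, 0.064]
wrist_force: [-0.1, 0.5, 1.0]
finger_gap: 42.1
tcp [647.3  66.3  75.8] rot to level [-0.001   0.0159  0.0029] F [-0.1  0.5  1. ]
```

```bash
python3 -m jog '{"grip":[-0.1,-0.1,-0.1,-0.1,-0.1],"offset":[[-0.004,0.003,-0.008],[0,0,-0.006],[0,0,0],[0,0,0],[0,0,0]],"rot":[[0,0.016,0.003],[0,0,0],[0,0,0],[0,0,0],[0,0,0]]}' 20
python3 -m jog '{"grip":[-1,-1,-1,-1,-1],"offset":[[0,0,0],[0,0,0],[0,0,0],[0,0,0],[0,0,0]],"rot":[[0,0,0],[0,0,0],[0,0,0],[0,0,0],[0,0,0]]}' 55; python3 -c "import h;h.level(-4.9)"
```

```text
clock: 30.45
eef_pos: [646.4, 68.8, 68.5]
eef_rot: [0.27, 1.563, 0.184]
wrist_force: [-0.2, -0.3, -0.5]
finger_gap: 42.4
clock: 30.95
eef_pos: [641.7, 69.3, 69.0]
eef_rot: [2.911, 1.566, 2.826]
wrist_force: [0.7, 0.3, -2.2]
finger_gap: 23.4
tcp [641.7  69.3  69. ] rot to level [-0.0014 -0.0044 -0.0003] F [ 0.7  0.3 -2.2]
```

```bash
python3 -m jog '{"grip":[-1,-1,-1,-1,-1],"offset":[[-0.0005,-0.006,0],[-0.001,-0.012,0],[-0.001,-0.012,0],[-0.001,-0.012,0],[-0.001,-0.012,0]],"rot":[[-0.002,-0.003,0],[-0.004,0,0],[-0.004,0,0],[-0.004,0,0],[-0.004,0,0]]}' 55
python3 -m jog '{"grip":[-1,-1,-1,-1,-1],"offset":[[-0.001,-0.012,0],[-0.001,-0.012,0],[-0.001,-0.012,0],[-0.001,-0.012,0],[0,0,0]],"rot":[[-0.004,0,0],[-0.004,0,0],[-0.004,0,0],[-0.004,0,0],[0,0,0]]}' 55; python3 -c "import h;h.level(-4.9)"
```

```text
clock: 31.45
eef_pos: [638.4, 29.8, 69.1]
eef_rot: [1.043, 1.565, 0.964]
wrist_force: [7.2, 20.2, -2.3]
finger_gap: 23.3
clock: 31.95
eef_pos: [635.2, -8.1, 69.0]
eef_rot: [0.828, 1.564, 0.753]
wrist_force: [1.5, -19.2, 0.4]
finger_gap: 23.5
tcp [635.2  -8.1  69. ] rot to level [-0.0048  0.0052 -0.0099] F [  1.5 -19.2   0.4]
```

```bash
python3 -m jog '{"grip":[-1,-1,-1,-1,-1],"offset":[[-0.0006,-0.01,0],[-0.001,-0.012,0],[-0.001,-0.01,0],[-0.0006,-0.008,0],[0,0,0]],"rot":[[-0.005,0.005,-0.008],[-0.004,0,0],[-0.004,0,0],[-0.004,0,0],[0,0,0]]}' 55; python3 -c "import h;h.level(-4.9)"
python3 look.py w15 "[(14,22),(52,62),(80,110)]"; python3 - <<'E'
from h import *
d=np.load("w15.npz");cv2.imwrite("pics/w15z.png",cv2.resize(d["im"][150:350,220:420],(600,600))[:,:,::-1])
E
```

```text
clock: 32.45
eef_pos: [632.6, -37.9, 69.0]
eef_rot: [1.41, 1.567, 1.33]
wrist_force: [-0.9, -14.5, -0.4]
finger_gap: 23.8
tcp [632.6 -37.9  69. ] rot to level [-0.0033  0.0008 -0.0056] F [ -0.9 -14.5  -0.4]
tcp [632.6 -37.9  69. ] jaw -4.6
(14, 22) [216, 0, 27, 269, 2823] [576.7  19.9 183.    7.8] 85.2 [577.9  32.3  16.7]
(14, 22) [393, 0, 32, 283, 2904] [698.5   4.  195.4   7.7] 85.2 [699.5  19.9  16.7]
(14, 22) [247, 147, 59, 95, 4043] [605.2 -16.1  69.8  40.6] 85.0 [602.7  -9.8  19.4]
(14, 22) [332, 147, 60, 96, 4629] [664.6 -22.3  72.1  40.9] 85.7 [666.5 -17.2  19.3]
(52, 62) [299, 221, 40, 7, 201] [634.3 -25.9  23.8   2.4] -5.2 [634.2 -25.5  57.2]
(52, 62) [369, 263, 30, 20, 345] [674.2 -62.4  18.7  11.1] 2.8 [673.6 -60.5  55.5]
(52, 62) [230, 268, 37, 26, 504] [585.6 -63.3  24.2  16.9] -1.5 [586.5 -59.5  55.4]
(52, 62) [334, 287, 11, 29, 232] [643.2 -82.1  21.6   6. ] -87.2 [643.3 -82.7  55. ]
(52, 62) [278, 391, 20, 9, 164] [ 601.  -157.5   14.     6.4] -7.2 [ 601.2 -157.3   54.2]
(52, 62) [340, 391, 20, 9, 155] [ 646.1 -161.2   13.9    5.5] -5.3 [ 646.2 -161.1   54.2]
(80, 110) [302, 64, 36, 39, 1025] [640.9  52.3  15.3  14.9] 38.5 [640.9  52.1  93.6]
(80, 110) [267, 237, 104, 62, 3774] [633.3 -37.1  48.2  24.8] -5.4 [633.7 -32.9  94.8]
(80, 110) [292, 305, 45, 25, 1022] [628.4 -68.1  23.9   3.4] -2.1 [628.7 -67.8  91.2]
(80, 110) [298, 367, 42, 33, 1305] [ 627.4 -112.5   24.     6.1] -4.9 [ 627.5 -111.4   91.9]
```

View pics/w15z.png

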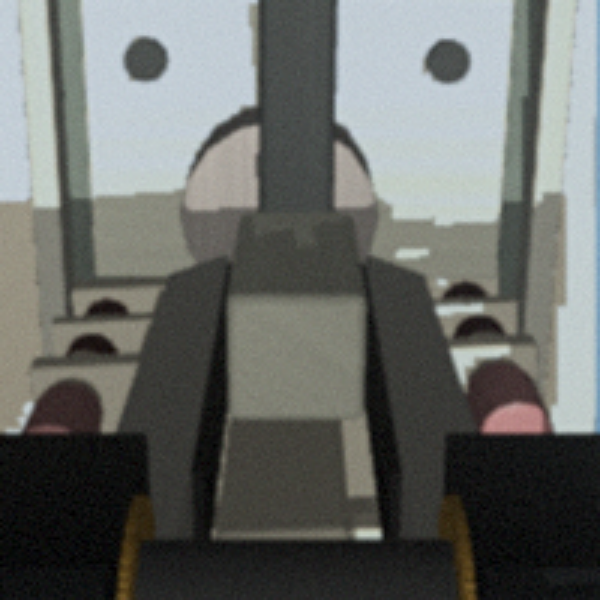

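```bash
python3 -m jog '{"grip":[-1,-1,-1,-1,-1],"offset":[[-0.0004,-0.005,0],[-0.0003,-0.004,0],[0,0,0],[0,0,0],[0,0,0]],"rot":[[-0.004,0,-0.004],[-0.002,0,0],[0,0,0],[0,0,0],[0,0,0]]}' 55; python3 -c "import h;h.level(-4.9)"
```

```text
clock: 33.0
eef_pos: [632.2, -42.1, 69.0]
eef_rot: [1.421, 1.567, 1.339]
wrist_force: [1.6, 2.1, -1.0]
finger_gap: 24.0
tcp [632.2 -42.1  69. ] rot to level [-0.004   0.0009 -0.003 ] F [ 1.6  2.1 -1. ]
```

```bash
python3 -m jog '{"grip":[-1,-1,-1,-1,-1],"offset":[[-0.0004,-0.005,0],[-0.0003,-0.004,0],[0,0,0],[0,0,0],[0,0,0]],"rot":[[-0.004,0,-0.003],[-0.002,0,0],[0,0,0],[0,0,0],[0,0,0]]}' 55; python3 look.py w16 "[(12,22),(83,110)]"
```

```text
clock: 33.5
eef_pos: [631.9, -46.1, 69.0]
eef_rot: [1.391, 1.565, 1.307]
wrist_force: [2.1, 2.5, -0.1]
finger_gap: 23.9
tcp [631.9 -46.1  69. ] jaw -4.8
(12, 22) [215, 0, 91, 261, 7165] [600.2  13.5 176.9  56.2] 84.9 [591.7  -0.6  18.1]
(12, 22) [393, 0, 31, 284, 3074] [697.8  -4.2 196.8   7.7] 85.2 [698.6  11.7  16.4]
(12, 22) [332, 147, 59, 101, 4744] [664.2 -33.   77.9  41. ] 86.8 [666.  -26.4  19.2]
(83, 110) [301, 64, 36, 38, 1034] [640.2  44.1  15.4  15.3] -17.6 [640.2  44.1  93.6]
(83, 110) [267, 239, 104, 60, 3555] [632.7 -44.8  48.3  24.2] -5.3 [633.  -41.2  95.4]
(83, 110) [291, 303, 45, 27, 1106] [627.5 -74.3  23.5   6. ] -5.6 [627.6 -73.4  94.1]
(83, 110) [298, 365, 43, 35, 1471] [ 627.1 -116.4   24.    13.6] -4.4 [ 627.3 -113.9   96.6]
```

```bash
python3 -m jog '{"grip":[-1,-1,-1,-1,-1],"offset":[[-0.0003,-0.0035,0],[0,0,0],[0,0,0],[0,0,0],[0,0,0]],"rot":[[-0.003,0,-0.002],[0,0,0],[0,0,0],[0,0,0],[0,0,0]]}' 55; python3 -c "import h;h.level(-4.9)"
python3 - <<'E'
from h import *
c=manip.camera("scene");z=world(c)
# project contact
P=np.array([632,-64,20.]);p=c["R"]@P+c["t"];u=c["fx"]*p[0]/p[2]+c["cx"];v=c["fy"]*p[1]/p[2]+c["cy"];print(u,v)
u,v=int(u),int(v);a=c["image"][v-45:v+45,u-60:u+60];cv2.imwrite("pics/s2.png",cv2.resize(a,(800,600),interpolation=cv2.INTER_CUBIC)[:,:,::-1])
E
```

```text
clock: 34.05
eef_pos: [631.8, -47.6, 69.0]
eef_rot: [1.359, 1.565, 1.274]
wrist_force: [2.5, 2.2, -1.1]
finger_gap: 23.2
tcp [631.8 -47.6  69. ] rot to level [-0.0057  0.0018 -0.    ] F [ 2.5  2.2 -1.1]
291.7441331377545 226.2692494676782
```

```bash
python3 -m jog '{"grip":[-1,-1,-1,-1,-1],"offset":[[0,0,0],[0,0,0],[0,0,0],[0,0,0],[-0.0002,-0.003,0]],"rot":[[0,0,0],[0,0,0],[0,0,0],[0,0,0],[-0.004,0,0]]}' 55; python3 look.py w17 "[(83,110)]"; python3 -c "import h;h.level(-4.9)"
```

```text
clock: 34.6
eef_pos: [631.7, -48.5, 69.0]
eef_rot: [1.296, 1.565, 1.21]
wrist_force: [3.5, 21.8, -1.2]
finger_gap: 23.8
tcp [631.7 -48.5  69. ] jaw -4.9
(83, 110) [301, 64, 36, 38, 1027] [640.   41.9  15.3  15.2] 43.4 [640.   41.9  93.6]
(83, 110) [267, 238, 104, 61, 3572] [632.4 -47.1  48.2  24.2] -4.9 [632.8 -43.5  95.5]
(83, 110) [291, 302, 45, 28, 1126] [627.2 -76.8  23.6   6.3] -4.3 [627.3 -75.6  94.1]
(83, 110) [298, 365, 44, 33, 1389] [ 627.1 -116.9   24.    15.4] -5.3 [ 627.2 -114.7   97.6]
tcp [631.7 -48.5  69. ] rot to level [-0.005   0.0019 -0.0004] F [ 3.6 13.7 -0.1]
```

```bash
python3 -m jog '{"grip":[-1,-1,-1,-1,-1],"offset":[[0,0,0],[0,0,0],[0,0,0],[0,0,0],[-0.0002,-0.0025,0]],"rot":[[0,0,0],[0,0,0],[0,0,0],[0,0,0],[-0.004,0,0]]}' 55; python3 look.py w18 "[(83,110)]"; python3 -c "import h;h.level(-4.9)"
```

```text
clock: 35.15
eef_pos: [631.7, -48.7, 69.0]
eef_rot: [1.205, 1.566, 1.12]
wrist_force: [4.4, 27.5, -0.3]
finger_gap: 23.7
tcp [631.7 -48.7  69. ] jaw -4.9
(83, 110) [301, 63, 36, 39, 1032] [640.2  42.   15.4  15.3] 41.3 [640.1  41.8  93.6]
(83, 110) [267, 238, 104, 61, 3578] [632.3 -47.2  48.2  24.8] -6.1 [632.8 -43.7  95.4]
(83, 110) [291, 303, 45, 27, 1133] [627.3 -76.9  23.4   7.2] -8.0 [627.3 -75.7  94.2]
(83, 110) [298, 365, 44, 33, 1391] [ 627.  -117.4   24.    15.5] -5.3 [ 627.2 -114.8   97.6]
tcp [631.7 -48.6  69. ] rot to level [-0.0046  0.0023 -0.0009] F [ 3.9 15.6 -1. ]
```

Force rose from 22 to 27.5 N with only 0.2 mm of travel, so the nose has met the rack. Next I'll release and check the gap and index strip from above.

```bash
python3 -m jog '{"grip":[-0.1,-0.1,-0.1,-0.1,-0.1],"offset":[[0,0,0],[0,0,0],[0,0,0],[0,0,0.03],[0,0,0.045]],"rot":[[0,0,0],[0,0,0],[0,0,0],[0,0,0],[0,0,0]]}' 20
python3 -m jog '{"grip":[-0.1,-0.1,-0.1,-0.1,-0.1],"offset":[[0,-0.03,0.045],[0,-0.04,0.02],[0,-0.025,0],[0,0,0],[0,0,0]],"rot":[[0,0,0],[0,0,0],[0,0,0],[0,0,0],[0,0,0]]}' 20
python3 look.py w19 "[(15,22),(48,52),(53,62),(80,110)]"; python3 -c "import h;h.level(-4.9)"
python3 - <<'E'
from h import *
d=np.load("w19.npz");w=d["im"];W=d["W"]
cv2.imwrite("pics/w19z.png",cv2.resize(w[90:255,230:400],(618,600),interpolation=cv2.INTER_CUBIC)[:,:,::-1])
E
```

```text
clock: 35.7
eef_pos: [628.9, -49.4, 139.9]
eef_rot: [2.632, 1.562, 2.546]
wrist_force: [1.4, -0.2, 0.6]
finger_gap: 42.2
clock: 36.2
eef_pos: [629.7, -147.0, 212.3]
eef_rot: [0.537, 1.568, 0.45]
wrist_force: [0.5, 0.0, -0.2]
finger_gap: 42.2
tcp [ 629.7 -147.   212.3] jaw -5.0
(15, 22) [247, 0, 13, 106, 714] [574.2  -7.7 101.2   7.3] 85.1 [574.5  -5.9  16.7]
(15, 22) [364, 0, 12, 171, 1021] [693.4 -53.9 172.6   7.4] 85.2 [694.5 -42.3  16.8]
(15, 22) [263, 35, 98, 71, 4618] [633.9 -29.1 100.3  69.1] -5.0 [635.6 -27.2  19.3]
(48, 52) [303, 0, 17, 70, 912] [636.2  -1.1  59.2  15.4] 85.0 [ 6.364e+02 -3.000e-01  4.900e+01]
(48, 52) [280, 178, 66, 7, 285] [ 624.9 -140.5   68.8    6.8] -4.8 [ 623.3 -139.7   49.1]
(48, 52) [296, 367, 40, 21, 158] [ 606.6 -393.3   50.3   29.2] -9.5 [ 606.6 -388.1   49.9]
(53, 62) [253, 106, 114, 72, 5186] [ 627.1 -100.   112.9   70.9] -5.0 [627.  -97.3  54.9]
(53, 62) [275, 180, 75, 43, 1956] [ 622.6 -160.2   79.5   45.4] -4.9 [ 622.  -166.3   56.4]
(53, 62) [298, 372, 37, 14, 145] [ 605.7 -388.1   45.2   18.2] -0.5 [ 607.2 -385.1   57.5]
(80, 110) [297, 70, 28, 31, 851] [632.4 -47.9  24.   23.2] 85.0 [632.5 -48.   94.4]
(80, 110) [294, 118, 28, 17, 465] [626.7 -81.5  23.5  13.2] -5.0 [626.8 -81.3  98.9]
(80, 110) [299, 158, 26, 18, 464] [ 626.9 -117.7   22.7   13.6] -4.9 [ 627.  -116.8   98.3]
tcp [ 629.6 -146.8  212.1] rot to level [-0.0012  0.0019  0.0013] F [ 0.6 -1.3 -0.8]
```

View pics/w19z.png

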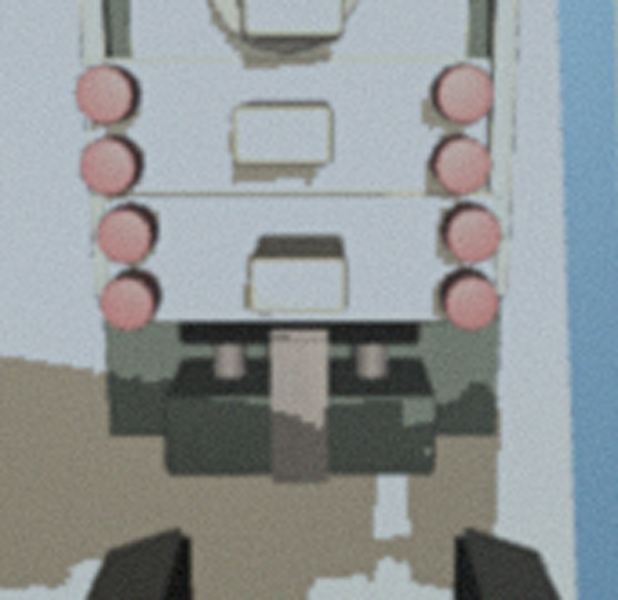

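From above, the racks are flush, the nose is against the last rack at zoom row ~58, and the index strip looks like the baseline. The last rack shifted about 2.5 mm toward the −x rail but is still square. I'll quantify the strip overhang in w13 (baseline) and w19.

```bash
cat >> h.py <<'E'
def meter(f):
    d=np.load(f);W=d["W"];a=np.radians(4.9);c,s=np.cos(a),np.sin(a)
    L=W[...,0]*c-W[...,1]*s-634.1;A=W[...,0]*s+W[...,1]*c;z=W[...,2]
    q=lambda m:np.round([np.sort(A[m])[:8].mean(),np.median(z[m]),m.sum()],2)
    b=(A>-150)&(A<-80)
    st=(abs(L)<5)&b&(z>50);sp=(abs(L)>14)&(abs(L)<30)&b&(z>50)
    pf=(abs(L)<33)&(abs(L)>12)&(A<-75)&(A>-100)&(z>40)&(z<51.5)
    r=lambda m:[round(float(A[(z>80)&(abs(L)<20)&(A>m-12)&(A<m+12)].mean()),2)]
    print(f,"strip rear",q(st),"stop rear",q(sp),"pad top",A[pf].mean().round(2),"tabs",r(-63.7),r(-27.7))
E
python3 -c "
import h
h.meter('w13.npz');h.meter('w19.npz')"
```

```text
w13.npz strip rear [-128.39   59.73  377.  ] stop rear [-128.49  256.35 1898.  ] pad top -86.48 tabs [-57.16] [-27.31]
w19.npz strip rear [-128.66   59.74  423.  ] stop rear [-129.02  270.65 6834.  ] pad top -86.33 tabs [-65.9] [-27.49]
```

```bash
python3 -m jog '{"grip":[-0.1,-0.1,-0.1,-0.1,-0.1],"offset":[[0.002,0.033,0],[0.002,0.038,0],[0.002,0.038,0],[0.002,0.038,0],[0.002,0.035,0]],"rot":[[0,0,0],[0,0,0],[0,0,0],[0,0,0],[0,0,0]]}' 20
python3 -m jog '{"grip":[-0.1,-0.1,-0.1,-0.1,-0.1],"offset":[[0,0,0],[0,0,0],[0,0,-0.025],[0,0,-0.04],[0,0,0]],"rot":[[0,0,0],[0,0,0],[0,0,0],[0,0,0],[0,0,0]]}' 10
python3 look.py w20 "[(80,110)]"; python3 -c "import h;h.level(-4.9)"
```

```text
clock: 36.75
eef_pos: [637.5, 42.5, 208.9]
eef_rot: [2.815, 1.567, 2.726]
wrist_force: [1.1, 0.1, 0.7]
finger_gap: 42.5
clock: 37.25
eef_pos: [636.0, 48.3, 141.1]
eef_rot: [2.899, 1.566, 2.817]
wrist_force: [-0.8, -0.1, -0.1]
finger_gap: 42.0
tcp [636.   48.3 141.1] jaw -4.7
(80, 110) [314, 215, 21, 26, 435] [640.1  42.4  15.2  15.1] -78.4 [640.1  43.8  91.9]
(80, 110) [309, 312, 30, 18, 493] [633.5 -38.2  24.    7.4] -8.7 [633.4 -36.8  89.9]
(80, 110) [305, 365, 30, 18, 521] [626.7 -81.   24.   14.7] -6.1 [626.7 -79.5  99. ]
(80, 110) [310, 385, 28, 15, 371] [ 627.9 -111.3   23.8    4.7] -7.9 [ 627.4 -111.1   87.3]
tcp [637.4  48.3 144.7] rot to level [-0.0017 -0.0001 -0.004 ] F [0.7 0.1 0.6]
```

```bash
python3 -m jog '{"grip":[-0.1,-0.1,-0.1,-0.1,-0.1],"offset":[[0.001,-0.006,0],[0,0,-0.02],[0,0,-0.04],[0,0,-0.015],[0,0,0]],"rot":[[0,0,-0.003],[0,0,0],[0,0,0],[0,0,0],[0,0,0]]}' 10; python3 -c "import h;h.level(-4.9)"
```

```text
clock: 37.8
eef_pos: [643.1, 38.7, 79.0]
eef_rot: [0.189, 1.557, 0.101]
wrist_force: [0.5, -0.1, 0.7]
finger_gap: 42.5
tcp [643.1  38.7  79. ] rot to level [-0.0014  0.014   0.0022] F [ 0.5 -0.1  0.7]
```

```bash
python3 -m jog '{"grip":[-0.1,-0.1,-0.1,-0.1,-0.1],"offset":[[-0.003,0.0035,-0.01],[0,0,-0.008],[0,0,0],[0,0,0],[0,0,0]],"rot":[[0,0.014,0.002],[0,0,0],[0,0,0],[0,0,0],[0,0,0]]}' 8
python3 -m jog '{"grip":[-1,-1,-1,-1,-1],"offset":[[-0.001,0,0],[0,0,0],[0,0,0],[0,0,0],[0,0,0]],"rot":[[0,0,0],[0,0,0],[0,0,0],[0,0,0],[0,0,0]]}' 8; python3 -c "import h;h.level(-4.9)"
```

```text
clock: 38.3
eef_pos: [642.4, 42.3, 65.6]
eef_rot: [0.338, 1.565, 0.253]
wrist_force: [1.7, 0.1, 0.4]
finger_gap: 42.2
clock: 38.8
eef_pos: [639.5, 42.6, 66.4]
eef_rot: [1.165, 1.569, 1.08]
wrist_force: [-2.0, -0.7, 2.1]
finger_gap: 15.6
tcp [639.5  42.6  66.4] rot to level [-0.0017  0.0009 -0.0001] F [-2.  -0.7  2.1]
```

```bash
python3 -m jog '{"grip":[-1,-1,-1,-1,-1],"offset":[[-0.0096,0.0001,0],[-0.0095,-0.0005,0],[-0.0094,-0.0018,0],[-0.0093,-0.0027,0],[0,0,0]],"rot":[[0,0,0],[0,0,0],[0,0,0],[0,0,0],[0,0,0]]}' 8; python3 -c "import h;h.level(-4.9)"
```

```text
clock: 39.3
eef_pos: [601.6, 38.8, 66.8]
eef_rot: [0.715, 1.565, 0.631]
wrist_force: [0.8, -0.6, -3.2]
finger_gap: 15.8
tcp [601.6  38.8  66.8] rot to level [-0.0033  0.0045 -0.0012] F [ 0.8 -0.6 -3.2]
```

```bash
python3 -m jog '{"grip":[-1,-1,-1,-1,-1],"offset":[[-0.0076,-0.0042,0],[-0.0072,-0.0044,0],[-0.0067,-0.0048,0],[-0.006,-0.005,0],[0,0,0]],"rot":[[0,0.004,0],[0,0,0],[0,0,0],[0,0,0],[0,0,0]]}' 8; python3 -c "import h;h.level(-4.9)"
```

```text
clock: 39.8
eef_pos: [573.6, 20.3, 66.9]
eef_rot: [1.258, 1.566, 1.174]
wrist_force: [-0.1, 1.1, -2.5]
finger_gap: 16.1
tcp [573.6  20.3  66.9] rot to level [-0.0048  0.002  -0.0016] F [-0.1  1.1 -2.5]
```

```bash
python3 -m jog '{"grip":[-1,-1,-1,-1,-1],"offset":[[-0.0026,-0.0024,0],[-0.0026,-0.0025,0],[0,0,0],[0,0,0],[0,0,0]],"rot":[[0,0,0],[0,0,0],[0,0,0],[0,0,0],[0,0,0]]}' 8
python3 -m jog '{"grip":[-0.1,-0.1,-0.1,-0.1,-0.1],"offset":[[0,0,0],[0,0,0],[0,0,0],[0,0,0.03],[0,0,0.045]],"rot":[[0,0,0],[0,0,0],[0,0,0],[0,0,0],[0,0,0]]}' 8
python3 -m jog '{"grip":[-0.1,-0.1,-0.1,-0.1,-0.1],"offset":[[0.01,-0.02,0.04],[0.013,-0.035,0.025],[0.013,-0.035,0],[0.013,-0.035,0],[0.01,-0.025,0]],"rot":[[0,0,0],[0,0,0],[0,0,0],[0,0,0],[0,0,0]]}' 20
python3 -m jog '{"grip":[-0.1,-0.1,-0.1,-0.1,-0.1],"offset":[[0,-0.007,0],[0,0,0],[0,0,0],[0,0,0],[0,0,0]],"rot":[[0,0,0],[0,0,0],[0,0,0],[0,0,0],[0,0,0]]}' 20
python3 look.py w21 "[(15,22),(48,52),(53,62),(80,110)]";  python3 -c "
import h;h.level(-4.9);h.meter('w19.npz');h.meter('w21.npz')
w=h.np.load('w21.npz')['im'];h.cv2.imwrite('pics/w21z.png',h.cv2.resize(w[90:255,230:400],(618,600),interpolation=2)[:,:,::-1])"
```

```text
clock: 40.3
eef_pos: [568.2, 14.9, 67.0]
eef_rot: [1.268, 1.566, 1.183]
wrist_force: [1.4, 2.6, -2.1]
finger_gap: 15.7
clock: 40.8
eef_pos: [565.0, 14.1, 138.2]
eef_rot: [2.853, 1.56, 2.768]
wrist_force: [-0.1, 0.6, -0.0]
finger_gap: 42.4
clock: 41.3
eef_pos: [626.1, -138.9, 214.3]
eef_rot: [1.348, 1.57, 1.269]
wrist_force: [-0.4, 0.0, 0.3]
finger_gap: 42.5
clock: 41.8
eef_pos: [625.5, -146.5, 213.5]
eef_rot: [2.452, 1.569, 2.371]
wrist_force: [0.4, -0.3, -0.1]
finger_gap: 42.5
tcp [ 625.5 -146.5  213.5] jaw -4.7
(15, 22) [370, 0, 12, 155, 858] [694.3 -44.4 155.2   7.3] 85.2 [695.6 -30.4  16.8]
(15, 22) [278, 35, 88, 72, 3585] [638.9 -29.8  90.2  70.3] -4.8 [653.3 -23.6  19.3]
(15, 22) [255, 37, 10, 81, 471] [572.2 -31.1  80.3   7.3] 85.1 [572.3 -28.8  16.8]
(15, 22) [270, 52, 28, 54, 863] [597.5 -34.3  52.6  28.2] 85.4 [592.9 -38.4  19.3]
(15, 22) [260, 140, 6, 31, 124] [ 564.4 -112.9   34.3    5.7] 86.4 [ 564.2 -114.9   16.8]
(48, 52) [246, 12, 64, 73, 1018] [599.6  -9.7  74.3  15.7] -49.5 [597.9  -8.   49. ]
(48, 52) [284, 181, 40, 6, 164] [ 610.3 -142.2   41.5    6.1] -4.7 [ 606.
[... 432 characters left out ...]
 44.8   16.5] -5.4 [ 606.5 -384.9   57.4]
(80, 110) [228, 0, 23, 17, 301] [574.1  17.4  15.8  10.1] 3.6 [574.9  16.9  91.3]
(80, 110) [303, 71, 28, 30, 831] [632.2 -48.2  23.3  23.3] -4.5 [632.3 -48.2  94.5]
(80, 110) [303, 122, 27, 17, 451] [628.9 -85.1  22.7  13.4] -4.9 [628.8 -84.8  99.2]
(80, 110) [306, 161, 27, 19, 467] [ 628.3 -121.5   23.9   14.4] -4.8 [ 628.3 -119.9   97.8]
tcp [ 625.5 -146.5  213.6] rot to level [-0.0012 -0.0013 -0.0045] F [0.6 0.6 0.1]
w19.npz strip rear [-128.66   59.74  423.  ] stop rear [-129.02  270.65 6834.  ] pad top -86.33 tabs [-65.9] [-27.49]
w21.npz strip rear [-131.38   59.72  450.  ] stop rear [-127.8  271.4 7720. ] pad top -89.61 tabs [-66.72] [-30.83]
```

View pics/w21z.png

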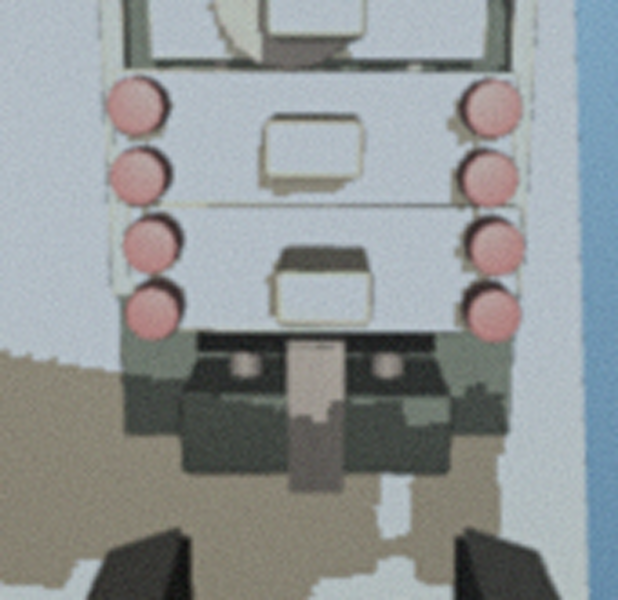

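Pad is pressed about 3.1 mm: strip −2.8, rack tab −3.3, block −3.1. The boss has not moved, and the lever is at about 0.80 rad. It needs about 0.1 rad more, so I'll go back to the handle.

```bash
python3 -m jog '{"grip":[-0.1,-0.1,-0.1,-0.1,-0.1],"offset":[[-0.008,0.027,0],[-0.011,0.035,0],[-0.011,0.035,0],[-0.011,0.035,0],[-0.011,0.033,0]],"rot":[[0,0,-0.004],[0,0,0],[0,0,0],[0,0,0],[0,0,0]]}' 20
python3 -m jog '{"grip":[-0.1,-0.1,-0.1,-0.1,-0.1],"offset":[[0,0,0],[0,0,0],[0,0,-0.025],[0,0,-0.04],[0,0,0]],"rot":[[0,0,0],[0,0,0],[0,0,0],[0,0,0],[0,0,0]]}' 8
python3 look.py w22 "[(80,110)]"; python3 -c "import h;h.level(-4.9)"
```

```text
clock: 42.35
eef_pos: [571.0, 22.8, 213.3]
eef_rot: [2.368, 1.569, 2.28]
wrist_force: [1.0, -0.6, 1.1]
finger_gap: 42.1
clock: 42.85
eef_pos: [570.6, 26.1, 148.8]
eef_rot: [0.406, 1.567, 0.324]
wrist_force: [0.6, -0.9, 0.2]
finger_gap: 42.4
tcp [570.6  26.1 148.8] jaw -4.7
(80, 110) [313, 211, 20, 25, 409] [573.7  21.   15.4  14.7] 55.2 [574.   22.5  92. ]
(80, 110) [396, 278, 22, 17, 254] [637.7 -38.6  14.6   6.9] -2.9 [637.8 -37.1  90.2]
tcp [571.9  26.  152. ] rot to level [-0.001   0.0074 -0.003 ] F [-0.1  1.   1.2]
```

```bash
python3 -m jog '{"grip":[-0.1,-0.1,-0.1,-0.1,-0.1],"offset":[[0.001,-0.005,0],[0,0,-0.02],[0,0,-0.04],[0,0,-0.02],[0,0,0]],"rot":[[0,0.007,-0.003],[0,0,0],[0,0,0],[0,0,0],[0,0,0]]}' 8
python3 -m jog '{"grip":[-0.1,-0.1,-0.1,-0.1,-0.1],"offset":[[0,0.001,-0.004],[0,0,0],[0,0,0],[0,0,0],[0,0,0]],"rot":[[0,0,0],[0,0,0],[0,0,0],[0,0,0],[0,0,0]]}' 8; python3 -c "import h;h.level(-4.9)"
```

```text
clock: 43.4
eef_pos: [578.6, 17.6, 80.6]
eef_rot: [0.108, 1.557, 0.019]
wrist_force: [-0.3, 0.2, -0.7]
finger_gap: 42.3
clock: 43.9
eef_pos: [581.9, 17.7, 83.3]
eef_rot: [0.087, 1.549, -0.002]
wrist_force: [0.1, 0.7, 0.4]
finger_gap: 42.5
tcp [581.9  17.7  83.3] rot to level [0.     0.0218 0.0038] F [0.1 0.7 0.4]
```

```bash
python3 -m jog '{"grip":[-0.1,-0.1,-0.1,-0.1,-0.1],"offset":[[-0.008,0.0035,-0.006],[0,0,-0.006],[0,0,-0.003],[0,0,0],[0,0,0]],"rot":[[0,0.02,0.004],[0,0,0],[0,0,0],[0,0,0],[0,0,0]]}' 8
python3 -c "import h;h.level(-4.9)"
```

```text
clock: 44.4
eef_pos: [572.9, 21.8, 66.9]
eef_rot: [-3.04, 1.57, -3.124]
wrist_force: [0.3, 0.3, -0.9]
finger_gap: 42.1
tcp [572.9  21.8  66.9] rot to level [ 0.     -0.0005 -0.001 ] F [ 0.3  0.3 -0.9]
```

```bash
python3 -m jog '{"grip":[-1,-1,-1,-1,-1],"offset":[[0,0,0],[0,0,0],[0,0,0],[0,0,0],[0,0,0]],"rot":[[0,0,0],[0,0,0],[0,0,0],[0,0,0],[0,0,0]]}' 15
python3 -m jog '{"grip":[-1,-1,-1,-1,-1],"offset":[[-0.0025,-0.0025,0],[-0.0025,-0.0027,0],[-0.0022,-0.0025,0],[0,0,0],[0,0,0]],"rot":[[0,0,0],[0,0,0],[0,0,0],[0,0,0],[0,0,0]]}' 15
python3 look.py w23 "[(46,50.5),(80,110)]"
python3 -m jog '{"grip":[-0.1,-0.1,-0.1,-0.1,-0.1],"offset":[[0,0,0],[0,0,0],[0,0,0],[0,0,0.03],[0,0,0.045]],"rot":[[0,0,0],[0,0,0],[0,0,0],[0,0,0],[0,0,0]]}' 15
python3 look.py w24 "[(46,50.5),(80,110)]"
```

```text
clock: 44.9
eef_pos: [573.2, 21.7, 67.2]
eef_rot: [-0.16, 1.571, -0.245]
wrist_force: [0.2, -0.7, -0.9]
finger_gap: 15.3
clock: 45.4
eef_pos: [566.4, 14.6, 67.3]
eef_rot: [0.536, 1.567, 0.452]
wrist_force: [1.9, 2.4, -2.8]
finger_gap: 15.7
tcp [566.4  14.6  67.3] jaw -4.8
(46, 50.5) [303, 222, 32, 22, 140] [568.2  18.3  19.4  11.9] -17.2 [568.4  19.5  47.9]
(46, 50.5) [358, 253, 55, 41, 898] [604.5 -20.8  48.5  15.9] -43.6 [605.4 -18.4  48.6]
(80, 110) [275, 243, 88, 60, 2401] [567.   15.3  40.2  18.5] -5.0 [567.5  20.1  94.6]
clock: 45.95
eef_pos: [563.0, 14.1, 138.6]
eef_rot: [3.087, 1.562, 3.003]
wrist_force: [0.0, 0.2, 0.4]
finger_gap: 42.1
tcp [563.   14.1 138.6] jaw -4.8
(46, 50.5) [315, 190, 89, 76, 1075] [596.4 -10.2  92.4  16.3] -46.2 [597.4  -8.   48.6]
(80, 110) [317, 204, 22, 26, 443] [570.1  17.4  15.3  15.1] 87.0 [570.1  18.8  92.1]
(80, 110) [397, 271, 36, 25, 734] [632.7 -41.4  24.   13.1] -5.9 [632.  -39.2  91.6]
```

```bash
python3 -m jog '{"grip":[-0.1,-0.1,-0.1,-0.1,-0.1],"offset":[[0.01,-0.02,0.04],[0.013,-0.035,0.025],[0.013,-0.035,0],[0.013,-0.035,0],[0.01,-0.03,0]],"rot":[[0,0,0],[0,0,0],[0,0,0],[0,0,0],[0,0,0]]}' 20
python3 -m jog '{"grip":[-0.1,-0.1,-0.1,-0.1,-0.1],"offset":[[0.002,-0.005,0],[0,0,0],[0,0,0],[0,0,0],[0,0,0]],"rot":[[0,0,0],[0,0,0],[0,0,0],[0,0,0],[0,0,0]]}' 20
python3 look.py w25 "[(46,50.5),(53,62),(80,110)]";  python3 -c "
import h;h.level(-4.9)
for i in (13,19,21,25):h.meter(f'w{i}.npz')
w=h.np.load('w25.npz')['im'];h.cv2.imwrite('pics/w25z.png',h.cv2.resize(w[90:255,230:400],(618,600),interpolation=2)[:,:,::-1])"
```

```text
clock: 46.5
eef_pos: [625.8, -142.1, 216.9]
eef_rot: [-0.038, 1.561, -0.116]
wrist_force: [0.6, -0.6, 0.8]
finger_gap: 42.1
clock: 47.0
eef_pos: [627.6, -147.9, 216.0]
eef_rot: [-0.037, 1.563, -0.118]
wrist_force: [-0.1, -0.1, 0.0]
finger_gap: 42.2
tcp [ 627.6 -147.9  216. ] jaw -4.6
(46, 50.5) [237, 15, 68, 70, 1248] [597.1 -11.2  75.8  16. ] -46.1 [596.3 -10.7  48.7]
(46, 50.5) [281, 179, 65, 7, 321] [ 624.1 -144.4   68.6    7. ] -5.8 [ 623.5 -144.1   48.9]
(46, 50.5) [295, 365, 41, 19, 162] [ 605.2 -393.9   51.7   28.3] -3.2 [ 605.8 -389.1   48.5]
(53, 62) [258, 108, 112, 72, 5045] [ 629.  -104.   111.9   71.9] -4.6 [ 628.7 -101.2   54.9]
(53, 62) [276, 181, 75, 43, 1904] [ 622.4 -163.9   79.9   45.4] -5.0 [ 622.2 -167.3   56.5]
(53, 62) [297, 368, 37, 15, 140] [ 605.8 -387.4   45.    16.8] -3.8 [ 606.2 -385.3   57.6]
(80, 110) [220, 0, 23, 21, 366] [570.4  15.2  15.6  12.9] 5.7 [571.   14.6  91.7]
(80, 110) [299, 69, 28, 30, 830] [632.1 -47.9  23.7  23.5] 85.4 [632.2 -47.9  94.7]
(80, 110) [300, 121, 27, 17, 454] [629.4 -85.7  22.9  13.8] -4.9 [629.4 -85.6  99.5]
(80, 110) [303, 159, 26, 19, 463] [ 628.5 -121.6   23.5   14. ] -4.3 [ 628.6 -120.7   98.2]
tcp [ 627.6 -147.9  216. ] rot to level [ 0.0009  0.0083 -0.0051] F [ 1.1 -0.4 -0.1]
w13.npz strip rear [-128.39   59.73  377.  ] stop rear [-128.49  256.35 1898.  ] pad top -86.48 tabs [-57.16] [-27.31]
w19.npz strip rear [-128.66   59.74  423.  ] stop rear [-129.02  270.65 6834.  ] pad top -86.33 tabs [-65.9] [-27.49]
w21.npz strip rear [-131.38   59.72  450.  ] stop rear [-127.8  271.4 7720. ] pad top -89.61 tabs [-66.72] [-30.83]
w25.npz strip rear [-132.64   59.72  399.  ] stop rear [-127.83  274.24 7549.  ] pad top -90.41 tabs [-67.44] [-31.49]
```

View pics/w25z.png

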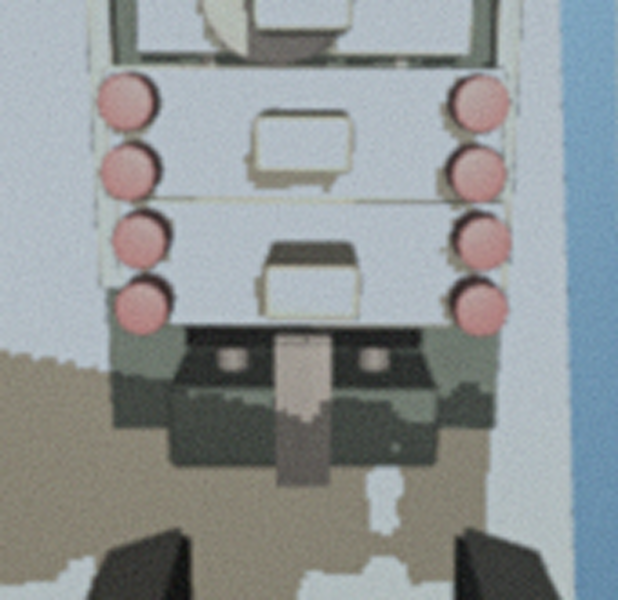

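Strip −4.1, pad −4.0, rack tab −4.1: the pad is in by about 4.0 mm, and the robot is clear of everything. Handing in.

```bash
python3 -c "
from cell import manip
manip.sign_off()"
```

```text
the job is handed in; nothing more can be done
```

The carrier is clamped and I handed the job in after about 47 s. In the last check, the sprung pad was pressed in by about 4.0 mm and the robot was touching nothing.

- **Lever and carriage:** I swung the cam lever fully open, then slid the carriage back to about 190 mm.
- **Racks:** only two were on the bench. Both stand crosswise in the channel, flush with each other and the pad; the two together measure about 72 mm deep.
- **Carriage up to the racks:** with the lever still open, I slid the carriage up until the push force rose from 22 to 27.5 N with almost no travel. The index strip stayed within about 0.3 mm of its relaxed position.
- **Clamping:** the first turn of the lever left the pad at only about 3.1 mm, because the lever fell back when I let go. I turned it a little further, and it now stands at about 0.85 rad. The index strip, pad and last rack's tab read 4.0–4.2 mm of travel, and the carriage did not move.

**Sideways shift:** while the carriage closed up, the last rack moved about 2.5 mm towards one rail. It stayed square and flush, so I left it.

**Bystanders:** I never went near the jar, forceps or stopper. The jar is still in place; I did not measure the forceps or stopper again at the end.

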